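# Load the rotary wax magazine in order and park it

## Task

Load the mill's rotary magazine with the blue ring-wax tubes that stand on the bench, each standing in its own pocket and let down through the notch in the clear guard, in order from the thinnest to the thickest: the 31 mm tube in pocket 1, 37 mm in 2, 43 mm in 3, 49 mm in 4; the pocket of a size that is not there stays empty. To bring a pocket to the notch, pull up the black spring plunger on the crank, turn the crank and let the plunger drop fully into the quadrant slot with that number of dots. When all tubes are in, turn the crank back to the slot without dots and let the plunger drop in, so that the blank pad closes the notch; leave the caliper and the wax block where they lie.

Things in the scene. Friction and masses are not known exactly. Their poses are not given: they have to be found in the camera images.
- magazine: Rotary magazine, 209 mm across, fixed on the bench. A wheel with four upright grey sleeves (pockets) and a blank pad turns about an upright shaft, under a fixed clear guard plate (radius 93 mm, 5 mm thick, top 67 mm above the bench) with one notch 58 mm wide, from 29 mm off the shaft out to the rim. Origin on the bench under the shaft; the notch lies along its own -x, towards the robot.
- window (a point): Middle of the notch, on top of the guard: 60 mm from the shaft, 67 mm above the bench. A pocket is brought to the notch by turning the crank.
- crank (a joint): Angle of crank and wheel (one piece) about the shaft, rad, anticlockwise from above. 0: parked in slot0, blank pad under the notch; each 0.96 rad is the next slot, 3.84 slot 4 and pocket 4 (end stop). Turns easily (2 N at the knob) once the plunger is lifted and stays where it is left. The knob runs on a circle of 56 mm radius, on the side of the shaft away from the notch.
- plunger (a joint): Lift of the spring plunger in the crank's end, m: 0 fully down in a slot, 0.017 upper stop. The spring pulls down with 3 N (seated) to 6 N (up). The pin is 9 mm deep in its slot: lift 0.011 to 0.015 to free it. Let go within 1 mm of a slot it drops in by itself; elsewhere it rests on the quadrant at about 0.009.
- knob (a point): Centre of the black plunger knob on the crank: a plain cylinder, 25 mm across, 29 mm high (15 mm below this point to 15 mm above), its axis upright; it spins freely on its stem. Steel barrel 18 mm across just below it. Grip it from above, pull it up and lead it round the shaft. 121 mm above the bench when the plunger is down.
- slot0 (a point): Parking slot of the notched steel quadrant on the guard, the one without dots: point on top of the quadrant (78 mm above the bench), straight below the knob when the plunger sits in this slot. Slots are 9.6 mm wide, the pin 7.2 mm.
- slot1 (a point): Slot 1 of the quadrant, marked by 1 black dot outside it: point on top of the quadrant, straight below the knob when the plunger sits in it; pocket 1 is then under the notch.
- slot2 (a point): Slot 2 of the quadrant, marked by 2 black dots outside it: point on top of the quadrant, straight below the knob when the plunger sits in it; pocket 2 is then under the notch.
- slot3 (a point): Slot 3 of the quadrant, marked by 3 black dots outside it: point on top of the quadrant, straight below the knob when the plunger sits in it; pocket 3 is then under the notch.
- slot4 (a point): Slot 4 of the quadrant, marked by 4 black dots outside it: point on top of the quadrant, straight below the knob when the plunger sits in it; pocket 4 is then under the notch.
- pocket1 (a point): Pocket 1: centre of the inner floor of its sleeve, 19 mm above the bench, on a circle of 60 mm round the shaft; it turns with the wheel. Bore about 35 mm, sleeve 38 mm deep, its mouth flared by 2 mm all round and 5 mm below the guard. Made for the 31 mm tube, whose top comes to lie 3 mm below the guard.
- pocket2 (a point): Pocket 2: centre of the inner floor of its sleeve, 19 mm above the bench, on a circle of 60 mm round the shaft; it turns with the wheel. Bore about 41 mm, sleeve 38 mm deep, its mouth flared by 2 mm all round and 5 mm below the guard. Made for the 37 mm tube, whose top comes to lie 3 mm below the guard.
- pocket3 (a point): Pocket 3: centre of the inner floor of its sleeve, 19 mm above the bench, on a circle of 60 mm round the shaft; it turns with the wheel. Bore about 47 mm, sleeve 38 mm deep, its mouth flared by 2 mm all round and 5 mm below the guard. Made for the 43 mm tube, whose top comes to lie 3 mm below the guard.
- pocket4 (a point): Pocket 4: centre of the inner floor of its sleeve, 19 mm above the bench, on a circle of 60 mm round the shaft; it turns with the wheel. Bore about 53 mm, sleeve 38 mm deep, its mouth flared by 2 mm all round and 5 mm below the guard. Made for the 49 mm tube, whose top comes to lie 3 mm below the guard.
- tube1: Thinnest wax tube: short section of plain blue ring-wax tube, 31 mm outside, 40 mm long, bore 16 mm (treat it as solid), standing on end; for pocket 1. Origin at the centre of its lower end, z along its axis. It may be absent.
- tube2: Second thinnest wax tube: short section of plain blue ring-wax tube, 37 mm outside, 40 mm long, bore 16 mm (treat it as solid), standing on end; for pocket 2. Origin at the centre of its lower end, z along its axis. It may be absent.
- tube3: Second thickest wax tube: short section of plain blue ring-wax tube, 43 mm outside, 40 mm long, bore 16 mm (treat it as solid), standing on end; for pocket 3. Origin at the centre of its lower end, z along its axis. It may be absent.
- tube4: Thickest wax tube: short section of plain blue ring-wax tube, 49 mm outside, 40 mm long, bore 16 mm (treat it as solid), standing on end; for pocket 4. Origin at the centre of its lower end, z along its axis. It may be absent.
- caliper: Digital caliper, 51 x 150 x 11 mm, lying at the front edge of the bench. Leave it alone.
- wax_block: Block of hard blue wax, 50 x 75 x 28 mm, behind the work. Leave it alone. Overhead there are two fixed obstacles: a wall shelf, front edge 0.73 m in front of the robot's axis, underside 0.45 m above the bench (draw back before raising the arm); and the lamp's box head, 0.10 to 0.45 m right of straight ahead, 0.45 to 0.53 m in front, 0.20 to 0.33 m up (go round it from the start).
Not all that is in view belongs to the job. What is shaped like the tube3 but orange is not meant.

How it is judged:
On the way, in this order (a step that is already met when the one before it is completed fails the run):
1. the 31 mm tube stands on the floor of pocket 1 (horizontal distance between tube1 and pocket1 below 0.006 m and z of tube1 in the frame of pocket1 below 0.005 m and angle between tube1's own z axis and vertical below 0.12 rad), for 0.2 s.
2. the 37 mm tube stands on the floor of pocket 2 (horizontal distance between tube2 and pocket2 below 0.006 m and z of tube2 in the frame of pocket2 below 0.005 m and angle between tube2's own z axis and vertical below 0.12 rad), for 0.2 s.
3. the 43 mm tube stands on the floor of pocket 3 (horizontal distance between tube3 and pocket3 below 0.006 m and z of tube3 in the frame of pocket3 below 0.005 m and angle between tube3's own z axis and vertical below 0.12 rad), for 0.2 s.
4. the 49 mm tube stands on the floor of pocket 4 (horizontal distance between tube4 and pocket4 below 0.006 m and z of tube4 in the frame of pocket4 below 0.005 m and angle between tube4's own z axis and vertical below 0.12 rad), for 0.2 s.
At the end, for the whole second after the job is handed in: Every tube that was on the bench stands at rest on the floor of its own pocket (within 6 mm of the pocket's centre, 5 mm of its floor and 0.12 rad of upright), and the crank is parked: knob within 4 mm of the slot without dots, plunger down to within 3 mm (all of step 1 and all of step 2 and all of step 3 and all of step 4 and horizontal distance between knob and slot0 below 0.004 m and value of joint plunger below 0.003 m and linear speed of each of tube1, tube2, tube3, tube4 below 0.02 m/s); the robot touches nothing.
It fails at once if the caliper is shifted by more than 4 cm (distance of caliper from where it was at the start of the episode above 0.04 m).
It fails at once if the wax block is shifted by more than 4 cm (distance of wax_block from where it was at the start of the episode above 0.04 m).
Of tube1, tube2, tube3, tube4 only 3 to 4 are there at a start; the rules pass over those that are not, and their reading is None.
At some moment in a run one of tube1, tube2, tube3, tube4 may be knocked a few centimetres aside while the robot is not near it.
It also fails if it takes over 210 s, if anything falls off the work surface, if the arm or the gripper's body presses on something with over 40 N, if the wrist force passes 120 N, or if a joint passes its speed limit or range.

## Robot

A 7-joint arm with a two-finger parallel gripper is mounted at the origin on a cart in front of the work surface, level with it; the furniture and walls round the work are solid. World frame = base frame: x ahead of the robot, y to its left, z up, the work surface at z = 0. Lengths are in m, angles in rad, forces in N, time in s.
With the tool pointing down it reaches from about 0.425 to 0.825 m from the base axis. Payload 3.6 kg.
Tool frame: the origin (TCP) lies at the very end of the fingers, on their centre line; the grasp point (between the pads) lies 19 mm behind it; z points along the fingers, y is the direction in which the jaws open and shut (so a half turn about z gives the same grasp; the last joint's range is limited). The gripper opens to 93 mm and grips with 3 to 60 N. Pads are 15 mm wide; open, the fingers measure 128 mm over their backs; the gripper's body (75 mm by 188 mm) begins 65 mm behind the grasp point.
Start: joints at [1.075, 0.615, -0.013, 1.423, 0.008, 1.103, -0.04], TCP at [0.294, -0.58, 0.219] pointing down, gripper open.
Joint ranges: [-3.12, 3.12], [-0.3, 2.06], [-1.34, 1.32], [0.26, 2.42], [-1.36, 4.5], [0.01, 1.98], [-2.84, 2.84]. Speed limits (rad/s): [2.79, 2.79, 3.14, 3.14, 3.14, 3.14, 3.14].

## Interface

Orientations are given as [roll, pitch, yaw] about the fixed x, y, z axes, in that order (R = Rz(yaw) Ry(pitch) Rx(roll)).
In Python, from plant import state, camera, calibration, hand_in gives the robot as it stands. The module is installed in compiled form; this text tells all that it offers.
- The arm moves only by the shell command python3 -m pendant 'ROWS' [FORCE]. ROWS is JSON, a list of rows, each an object with "slide": the shift along the tool's x, y, z in mm, a list of three; "roll": the turn about the tool's z in units of 6 degrees (1.0 is 6 degrees); "jaw": the gripper command: -1 is fully open, 1 is shut, values between are in proportion. In form: [{"slide": [dx, dy, dz], "roll": roll, "jaw": jaw}, ...]. A call has 1 to 20 rows; each row is the pose to reach, as a shift and turn from the pose commanded when the call began, along the tool's axes at that moment; what a row does not reach only later rows make up. A row lasts 1/12 s, in which the tool goes at most 41.7 mm and 7.16 degrees, less where a joint would pass 70% of its speed; a pose out of reach is approached as far as the arm can. A call with a gripper value outside its range is refused whole. The fingers move at their own pace and stop on an object; FORCE is the grip in N (left out, the last holds). Time passes only in rows, so rows that repeat a pose let the fingers close. It gives the time, the measured TCP pose, the force and the opening at its end, in the units of the state.
- state(): the state, without advancing time (a new reading comes with each control period).
- camera(name): name is "scene" or "side" or "wrist"; returns (picture, depth): 480x640x3 uint8, red, green, blue; 480x640 float32, m along the optical axis (not along the pixel's ray), 0 where there is no reading.
- calibration(name): a dict with "camera_matrix" (3x3 intrinsics, pixels), "R" (3x3) and "t" (3): a world point X has camera coordinates R X + t. Camera axes: x right, y down, z forward; pixel columns grow to the right and rows downward; lengths in m; the calibration is good to about 2 mm. The wrist camera is an equidistant fisheye: a pixel r from the principal point sees the ray r / f radians off the axis. A picture is of the moment at which its call begins: read the wrist's pose just before it. calibration takes no time and is no camera call; for the wrist camera it gives the pose at the moment of the call.
- hand_in(): hands the job in, once; it reports no verdict.
The state is a dict: "t": time; "q": joint angles; "qd": joint speeds; "joint_efforts": joint torques, N m; "ee_pos": TCP position; "tool_rot": TCP orientation; "wrist_force": force on the tool from outside, world axes, zero at the start; "ft_torque": the same for the moment, N m; "opening": finger opening in m.
Only numpy, scipy, OpenCV 4.12 (cv2) and the standard library are available. Lean on these libraries where they do the work, as an engineer would, in place of code of your own. Each camera call takes 0.05 s, during which the arm holds its last target.

## Working session

There is one attempt and no reset: what is moved stays moved. The work goes in short steps, Python scripts to look and compute and a shell command to move; the robot and the scene stay as the last step left them, time stands still between calls to the robot, and variables do not carry over. Pictures are saved under pics/ and viewed, and the job is handed in when it is done.

```bash
mkdir -p pics; ls
python3 - <<'E'
from plant import state,camera,calibration
import cv2
s=state(); print({k:(v if not hasattr(v,'__len__') else [round(float(x),3) for x in __import__('numpy').ravel(v)]) for k,v in s.items()})
for n in("scene","side","wrist"):
    p,d=camera(n); cv2.imwrite(f"pics/{n}0.png",p[:,:,::-1]); c=calibration(n); print(n,c)
E
```

```text
pics
{'t': 0.0, 'q': [1.075, 0.616, -0.013, 1.425, 0.008, 1.103, -0.04], 'qd': [0.0, 0.001, 0.0, -0.001, 0.0, 0.0, 0.002], 'joint_efforts': [-0.0, -45.894, 0.209, -16.574, -0.061, 0.02, 0.0], 'ee_pos': [0.294, -0.579, 0.217], 'tool_rot': [-3.139, 0.0, 0.47], 'wrist_force': [0.139, -0.162, -0.963], 'ft_torque': [-0.028, 0.003, 0.037], 'opening': 0.09296981666884123}
scene {'camera_matrix': array([[460.48596182,   0.        , 315.996565  ],
       [  0.        , 460.48596182, 237.28674594],
       [  0.        ,   0.        ,   1.        ]]), 'R': array([[ 0.85205137, -0.52321219, -0.01604569],
       [-0.24003866, -0.36329543, -0.90022101],
       [ 0.46517729,  0.77088613, -0.43513752]]), 't': array([-0.42442444,  0.27357245,  0.5663463 ])}
side {'camera_matrix': array([[439.86711949,   0.        , 324.44607782],
       [  0.        , 439.86711949, 239.44368942],
       [  0.        ,   0.        ,   1.        ]]), 'R': array([[ 0.99040169, -0.13683357,  0.01952071],
       [-0.0733164 , -0.63980403, -0.76503301],
       [ 0.11717163,  0.7562588 , -0.64369514]]), 't': array([-0.56516497,  0.18019807,  0.7798371 ])}
wrist {'camera_matrix': array([[371.64829954,   0.        , 313.55247412],
       [  0.        , 371.64829954, 237.16129536],
       [  0.        ,   0.        ,   1.        ]]), 'R': array([[ 0.45286818, -0.89157391, -0.00252275],
       [-0.85384314, -0.43451412,  0.2866171 ],
       [-0.2566365 , -0.12764574, -0.9580419 ]]), 't': array([-0.64992789, -0.0343956 ,  0.39189711])}
```

View pics/scene0.png

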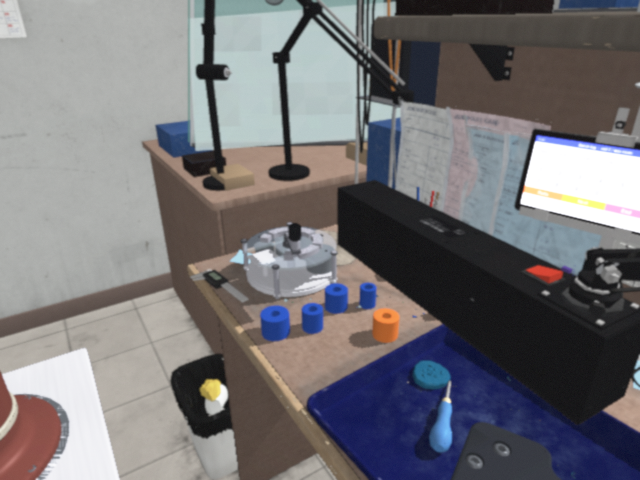

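View pics/side0.png

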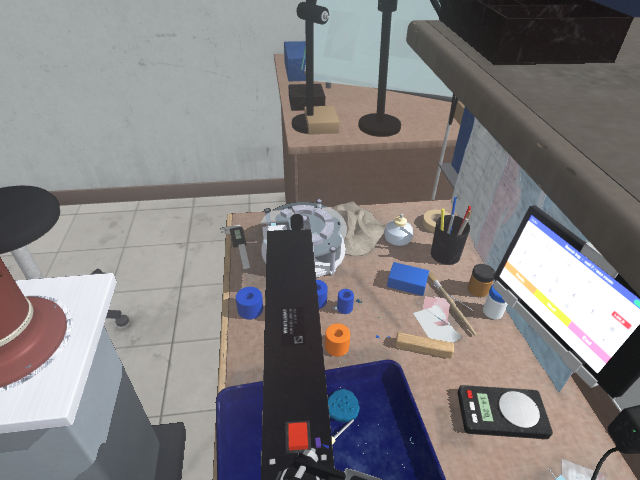

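View pics/wrist0.png

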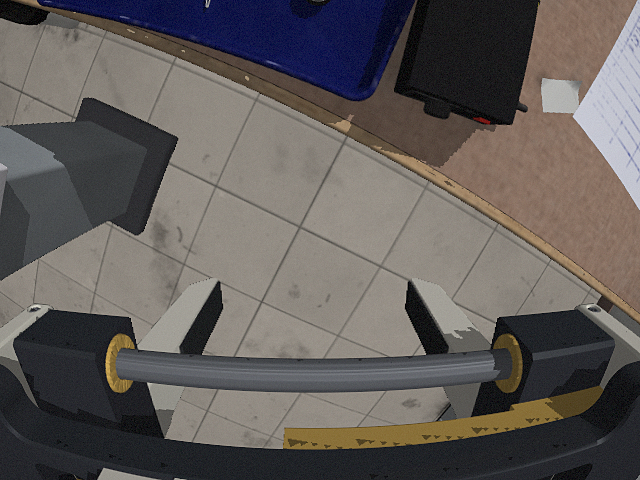

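```bash
cat > h.py <<'E'
import numpy as np,cv2
from plant import state,camera,calibration
def pts(c,d):
    K=c["camera_matrix"];h,w=d.shape
    v,u=np.mgrid[:h,:w]
    P=np.stack([(u-K[0,2])/K[0,0]*d,(v-K[1,2])/K[1,1]*d,d],-1)
    return (P-c["t"])@c["R"]
def ray(c,uv,z,fish=False):
    K=c["camera_matrix"];uv=np.asarray(uv,float).reshape(-1,2)
    x=(uv-K[[0,1],2])/K[0,0]
    if fish:
        r=np.linalg.norm(x,axis=1,keepdims=True); D=np.hstack([x/np.maximum(r,1e-9)*np.sin(r),np.cos(r)])
    else: D=np.hstack([x,np.ones((len(x),1))])
    D=D@c["R"]; o=-c["R"].T@c["t"]
    return o+D*((z-o[2])/D[:,2:3])
def proj(c,X,fish=False):
    K=c["camera_matrix"];p=np.atleast_2d(X)@c["R"].T+c["t"]
    if fish:
        r=np.linalg.norm(p[:,:2],axis=1,keepdims=True);th=np.arctan2(r,p[:,2:]);x=p[:,:2]/r*th
    else:x=p[:,:2]/p[:,2:]
    return x*K[0,0]+K[[0,1],2]
def circ(xy):
    A=np.c_[2*xy,np.ones(len(xy))];s=np.linalg.lstsq(A,(xy**2).sum(1),rcond=None)[0]
    return s[:2],np.sqrt(s[2]+s[:2]@s[:2])
E
python3 - <<'E'
from h import *
for n in("scene","side"):
    p,d=camera(n);c=calibration(n);W=pts(c,d)
    hsv=cv2.cvtColor(p,cv2.COLOR_RGB2HSV)
    for nm,lo,hi in(("blue",(105,120,60),(125,255,255)),("orange",(8,150,120),(18,255,255))):
        m=cv2.inRange(hsv,lo,hi)
        nn,lab,st,ce=cv2.connectedComponentsWithStats(m)
        for i in range(1,nn):
            if st[i,4]<100 or st[i,4]>3000: continue
            q=W[(lab==i)&(d>0)]
            zt=np.percentile(q[:,2],97)
            top=q[q[:,2]>zt-.004]
            h=cv2.convexHull(top[:,:2].astype(np.float32)*1000)
            print(n,nm,ce[i].round(),st[i,4],"mean",q.mean(0).round(3),"ztop",zt.round(4),"minEncl",cv2.minEnclosingCircle(h))
p,d=camera("scene")
cv2.imwrite("pics/a.png",cv2.resize(p[210:350,190:430,::-1],None,fx=3.3,fy=3.3,interpolation=cv2.INTER_CUBIC))
W=pts(calibration("scene"),d)
k=W[222:250,285:303]
hsv=cv2.cvtColor(p,cv2.COLOR_RGB2HSV)[222:250,285:303]
mk=(hsv[...,2]<60)
print("knob",np.median(k[mk],0),k[mk].max(0),k[mk].min(0))
E
```

```text
scene blue [598.   3.] 529 mean [1.868 0.418 0.506] ztop 0.5167 minEncl ((1911.549560546875, 442.2757568359375), 115.99797821044922)
scene blue [378. 151.] 1204 mean [1.06  0.542 0.1  ] ztop 0.1809 minEncl ((1091.0404052734375, 542.5547485351562), 57.16201400756836)
scene blue [175. 138.] 895 mean [0.622 1.25  0.061] ztop 0.0917 minEncl ((658.24853515625, 1292.70703125), 111.6539077758789)
scene blue [581. 143.] 438 mean [ 0.832 -0.196  0.314] ztop 0.317 minEncl ((832.994873046875, -200.3951416015625), 68.60930633544922)
scene blue [368. 295.] 359 mean [ 0.606 -0.003  0.027] ztop 0.0408 minEncl ((608.9074096679688, 2.2557754516601562), 15.800220489501953)
scene blue [336. 298.] 578 mean [0.552 0.019 0.028] ztop 0.0412 minEncl ((556.8118896484375, 27.593772888183594), 21.882875442504883)
scene blue [312. 318.] 554 mean [ 0.486 -0.009  0.028] ztop 0.0412 minEncl ((489.14739990234375, -1.8473809957504272), 18.767526626586914)
scene blue [275. 323.] 866 mean [0.426 0.011 0.029] ztop 0.0413 minEncl ((428.9693908691406, 21.343341827392578), 24.5776309967041)
scene orange [385. 325.] 748 me
[... 719 characters left out ...]
90039062, -40.787506103515625), 16.972553253173828)
side blue [249. 302.] 718 mean [0.43  0.012 0.032] ztop 0.0423 minEncl ((429.3873596191406, 19.7211971282959), 24.281822204589844)
side blue [345. 301.] 344 mean [ 0.609 -0.004  0.029] ztop 0.042 minEncl ((610.28955078125, 1.7611457109451294), 15.069812774658203)
side blue [336. 426.] 163 mean [ 0.557 -0.229  0.004] ztop 0.0057 minEncl ((557.928955078125, -229.73748779296875), 16.797687530517578)
side orange [337. 339.] 689 mean [ 0.579 -0.091  0.031] ztop 0.0421 minEncl ((580.46826171875, -85.37718200683594), 21.565393447875977)
knob [0.52647858 0.11916661 0.12716755] [0.54229245 0.13546404 0.48590401] [ 0.16384795 -0.55926493  0.10992029]
```

View pics/a.png

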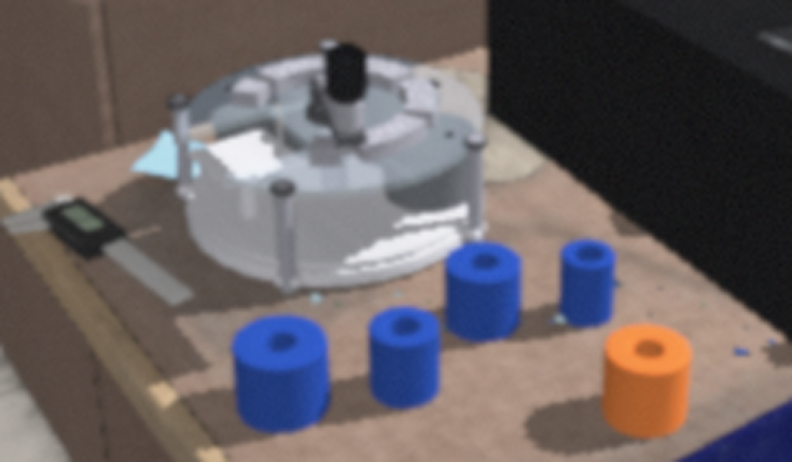

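```bash
python3 -m pendant '[{"slide":[0,0,-40],"roll":0,"jaw":-1},{"slide":[0,0,-80],"roll":0,"jaw":-1},{"slide":[0,0,-120],"roll":0,"jaw":-1},{"slide":[0,0,-160],"roll":0,"jaw":-1},{"slide":[0,0,-185],"roll":0,"jaw":-1},{"slide":[0,0,-185],"roll":0,"jaw":-1},{"slide":[0,0,-185],"roll":0,"jaw":-1},{"slide":[0,0,-185],"roll":0,"jaw":-1}]' 20
python3 -c "
from plant import state;s=state();print(s['q'],s['ee_pos'],s['tool_rot'])"
```

```text
t: 0.97
ee_pos: [0.294, -0.5791, 0.4022]
tool_rot: [-3.139, 0.0, 0.47]
wrist_force: [-0.6, -0.2, -1.1]
opening: 0.093
[ 1.06973046  0.52932728 -0.00481678  1.06746913  0.00242145  1.54743419
 -0.03534125] [ 0.29403033 -0.57907461  0.40223261] [-3.13896108e+00  8.14289024e-05  4.69945273e-01]
```

```bash
python3 -m pendant '[{"slide":[19,-30,0],"roll":0,"jaw":-1},{"slide":[38,-60,0],"roll":0,"jaw":-1},{"slide":[56,-89,0],"roll":0,"jaw":-1},{"slide":[75,-118,0],"roll":0,"jaw":-1},{"slide":[94,-148,0],"roll":0,"jaw":-1},{"slide":[112,-178,0],"roll":0,"jaw":-1},{"slide":[131,-208,0],"roll":0,"jaw":-1},{"slide":[150,-237,0],"roll":0,"jaw":-1},{"slide":[150,-237,0],"roll":0,"jaw":-1},{"slide":[150,-237,0],"roll":0,"jaw":-1}]'
python3 -c "
from plant import state;s=state();print(s['q'],s['ee_pos'],s['tool_rot'])"
```

```text
t: 1.8
ee_pos: [0.3205, -0.2982, 0.4026]
tool_rot: [-3.139, 0.001, 0.474]
wrist_force: [-0.7, -0.7, 0.4]
opening: 0.0929
[ 0.78416841  0.13788087 -0.10018259  1.64833073  0.01409886  1.35871089
 -0.41493337] [ 0.32052197 -0.29823298  0.40256038] [-3.13920034e+00  1.08459454e-03  4.73938053e-01]
```

```bash
python3 -m pendant '[{"slide":[10,-25,0],"roll":-1,"jaw":-1},{"slide":[25,-52,0],"roll":-2,"jaw":-1},{"slide":[42,-79,0],"roll":-3,"jaw":-1},{"slide":[62,-106,0],"roll":-4,"jaw":-1},{"slide":[84,-132,0],"roll":-5,"jaw":-1},{"slide":[108,-157,0],"roll":-6,"jaw":-1},{"slide":[136,-180,0],"roll":-7,"jaw":-1},{"slide":[165,-200,0],"roll":-8,"jaw":-1},{"slide":[195,-215,0],"roll":-9,"jaw":-1},{"slide":[225,-222,0],"roll":-10,"jaw":-1},{"slide":[225,-222,0],"roll":-10.5,"jaw":-1},{"slide":[225,-222,0],"roll":-10.5,"jaw":-1}]'
python3 - <<'E'
from h import *
print(state()['q'])
c=calibration("wrist");p,d=camera("wrist");cv2.imwrite("pics/w1.png",p[:,:,::-1]);print(-c["R"].T@c["t"],c["R"])
E
```

```text
t: 2.8
ee_pos: [0.4217, -0.0009, 0.402]
tool_rot: [-3.138, -0.001, 1.571]
wrist_force: [-0.2, -0.3, 0.2]
opening: 0.0932
[ 0.38879132  0.1295877  -0.50683481  1.67454232  0.06264355  1.35744134
 -0.12777697]
[0.42229746 0.07762726 0.56797521] [[ 9.99993469e-01  2.96436761e-04 -3.60197955e-03]
 [ 1.31116428e-03 -9.58488616e-01  2.85127786e-01]
 [-3.36793404e-03 -2.85130646e-01 -9.58482745e-01]]
```

View pics/w1.png

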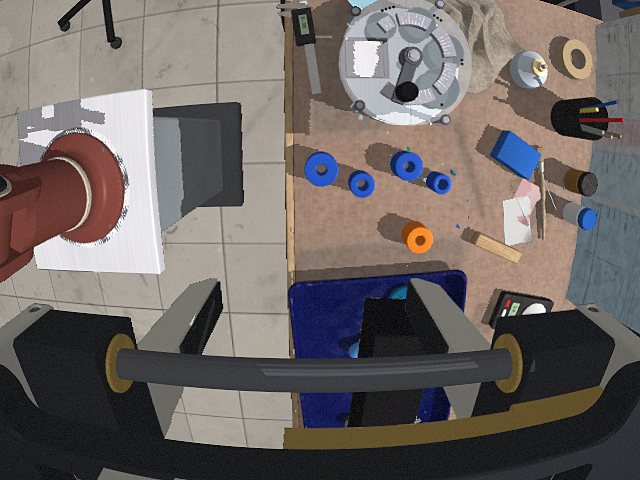

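```bash
python3 -m pendant '[{"slide":[20,25,20],"roll":0,"jaw":-1},{"slide":[35,45,40],"roll":0,"jaw":-1},{"slide":[50,60,60],"roll":0,"jaw":-1},{"slide":[60,75,80],"roll":0,"jaw":-1},{"slide":[60,80,100],"roll":0,"jaw":-1},{"slide":[60,80,100],"roll":0,"jaw":-1},{"slide":[60,80,100],"roll":0,"jaw":-1}]'
python3 - <<'E'
from h import *
print(state()['q'])
c=calibration("wrist");p,d=camera("wrist");cv2.imwrite("pics/w2.png",p[:,:,::-1]);print(-c["R"].T@c["t"])
np.savez("w2.npz",p=p,d=d,**c)
E
```

```text
t: 3.43
ee_pos: [0.5003, 0.0572, 0.3026]
tool_rot: [-3.138, 0.001, 1.565]
wrist_force: [0.6, -0.4, 0.7]
opening: 0.0929
[ 0.22179174  0.34719485 -0.53061059  1.69032391  0.18919955  1.15934272
 -0.36486984]
[0.50133441 0.13620065 0.46838865]
```

View pics/w2.png

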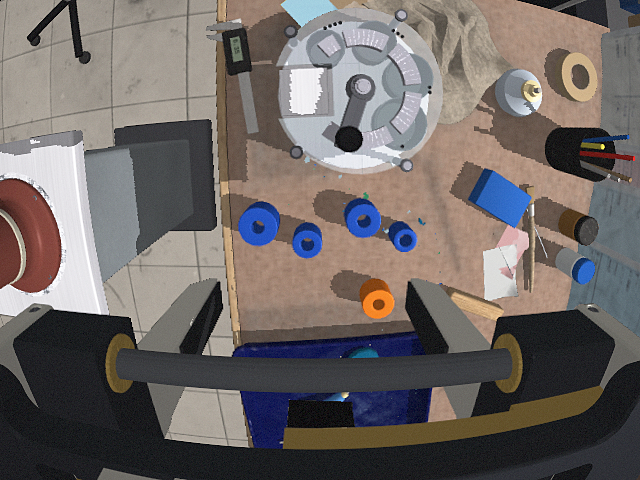

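```bash
cat >> h.py <<'E'
def wpts(c,d,uv):
    K=c["camera_matrix"];out=[]
    for u,v in np.atleast_2d(uv):
        x=(np.array([u,v])-K[[0,1],2])/K[0,0];r=np.hypot(*x)+1e-9
        z=d[int(round(v)),int(round(u))];P=np.array([*(x/r*np.tan(r)*z),z])
        out.append((P-c["t"])@c["R"])
    return np.array(out)
def tubes(c,p,zt=.04):
    hsv=cv2.cvtColor(p,cv2.COLOR_RGB2HSV);m=cv2.inRange(hsv,(105,120,60),(125,255,255))
    nn,lab,st,ce=cv2.connectedComponentsWithStats(m);res=[]
    for i in range(1,nn):
        if not 250<st[i,4]<4000 or ce[i][1]>330: continue
        # bore hole contour centre + outer hull
        mm=(lab==i).astype(np.uint8)
        cs,hi=cv2.findContours(mm,cv2.RETR_CCOMP,cv2.CHAIN_APPROX_NONE)
        hole=[k for k in range(len(cs)) if hi[0][k][3]>=0 and cv2.contourArea(cs[k])>15]
        res.append((ce[i].round(1),st[i,4],[cs[k] for k in hole],max(cs,key=len)))
    return res
E
python3 - <<'E'
from h import *
D=np.load("w2.npz");p,d=D["p"],D["d"];c={k:D[k] for k in("camera_matrix","R","t")}
for ce,a,holes,o in tubes(c,p):
    for h in holes:
        q=ray(c,h.reshape(-1,2),.04,True);cc,r=circ(q[:,:2])
        oo=ray(c,o.reshape(-1,2),.04,True)[:,:2]
        # outer radius: top rim = the far side of contour from nadir; report max distance percentile
        dd=np.linalg.norm(oo-cc,axis=1)
        rim=ce+ (h.reshape(-1,2).mean(0)-ce)*0
        print(ce,a,"hole c",cc.round(4),"r",r.round(4),"rim r min",np.percentile(dd,10).round(4),"depth z",wpts(c,d,[o.reshape(-1,2).mean(0)+[0,0]])[0].round(4), wpts(c,d,[h.reshape(-1,2).mean(0)+[12,0],h.reshape(-1,2).mean(0)+[-12,0]])[:,2].round(4))
print("shaft",wpts(c,d,[(360,87)]),"knob",wpts(c,d,[(348,138),(345,136),(351,140)]))
print("guard",wpts(c,d,[(300,130),(420,60),(330,155)]))
cv2.imwrite("pics/b.png",cv2.resize(p[0:190,240:460,::-1],None,fx=3.1,fy=3.1,interpolation=cv2.INTER_CUBIC))
E
```

```text
[361.9 217.8] 1071 hole c [0.5563 0.0323] r 0.0047 rim r min 0.0198 depth z [ 0.562   0.0217 -0.0007] [0.0395 0.0409]
[259.  223.6] 1376 hole c [0.4343 0.0256] r 0.0045 rim r min 0.0228 depth z [ 0.4275  0.0141 -0.0006] [0.0398 0.0385]
[307.  240.2] 819 hole c [0.4911 0.0047] r 0.0043 rim r min 0.017 depth z [ 4.901e-01 -8.500e-03  1.000e-04] [0.0385 0.0392]
shaft [[0.54615167 0.17898707 0.09423743]] knob [[0.53063425 0.12805794 0.13531456]
 [0.52791914 0.12983389 0.13570702]
 [0.53321101 0.12632677 0.13650738]]
guard [[0.48530006 0.13503381 0.06498245]
 [0.6160703  0.21623615 0.06599609]
 [0.51733643 0.10786975 0.06745324]]
```

View pics/b.png

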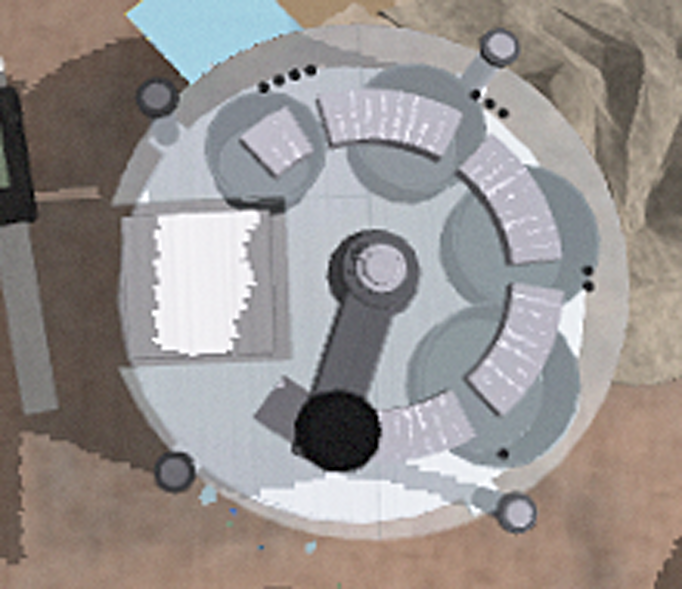

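```bash
cat >> h.py <<'E'
def wcloud(c,d):
    K=c["camera_matrix"];h,w=d.shape;v,u=np.mgrid[:h,:w]
    x=(u-K[0,2])/K[0,0];y=(v-K[1,2])/K[0,0];r=np.hypot(x,y)+1e-9
    k=np.tan(np.minimum(r,1.4))/r*d
    return (np.stack([x*k,y*k,d],-1)-c["t"])@c["R"]
def tops(c,p,d,W=None,lo=.033,hi=.047,verbose=True):
    W=wcloud(c,d) if W is None else W
    hsv=cv2.cvtColor(p,cv2.COLOR_RGB2HSV);m=cv2.inRange(hsv,(105,110,50),(125,255,255))>0
    t=(m&(d>0)&(W[...,2]>lo)&(W[...,2]<hi)&(W[...,1]<.12)).astype(np.uint8)
    nn,lab,st,ce=cv2.connectedComponentsWithStats(t);res=[]
    for i in range(1,nn):
        if st[i,4]<120: continue
        cs,_=cv2.findContours((lab==i).astype(np.uint8),cv2.RETR_EXTERNAL,cv2.CHAIN_APPROX_NONE)
        h=cv2.convexHull(max(cs,key=len)).reshape(-1,2)
        z=np.median(W[lab==i][:,2])
        q=ray(c,h,z,True)[:,:2];cc,r=circ(q)
        print("px",ce[i].round(),"n",st[i,4],"circ",cc.round(4),"D",(2000*r).round(1),"z",z.round(4));res.append((cc,2*r))
    return res
E
python3 - <<'E'
from h import *
D=np.load("w2.npz");p,d=D["p"],D["d"];c={k:D[k] for k in("camera_matrix","R","t")}
W=wcloud(c,d);tops(c,p,d,W)
def blob(mask,name):
    nn,lab,st,ce=cv2.connectedComponentsWithStats(mask.astype(np.uint8));i=1+np.argmax(st[1:,4])
    cs,_=cv2.findContours((lab==i).astype(np.uint8),cv2.RETR_EXTERNAL,cv2.CHAIN_APPROX_NONE)
    h=cv2.convexHull(max(cs,key=len)).reshape(-1,2);z=np.median(W[lab==i][:,2]);q=ray(c,h,z,True)[:,:2];cc,r=circ(q)
    print(name,ce[i].round(1),st[i,4],cc.round(4),"D",(2000*r).round(1),"z",z.round(4));return cc
v,u=np.mgrid[:480,:640]
near=lambda a,b,r:np.hypot(u-a,v-b)<r
k=blob(near(348,138,22)&(W[...,2]>.13)&(W[...,2]<.142),"knob")
s=blob(near(360,87,16)&(W[...,2]>.088)&(W[...,2]<.1),"shaft")
blob(near(360,87,40)&(W[...,2]>.079)&(W[...,2]<.088),"hub")
# posts heads
for a,b in((291,31),(401,15),(296,152),(406,165)):
    blob(near(a,b,9)&(W[...,2]>.06)&(W[...,2]<.09),"post")
v=k-s;print("yaw deg",np.degrees(np.arctan2(v[1],v[0]))+110,np.linalg.norm(v))
for z in(.067,):
  # notch edges from crop px -> full
  pts_=np.array([(123,203),(283,205),(128,363),(283,357),(278,210),(285,350)])/3.1+[240,0]
  print(ray(c,pts_,z,True)[:,:2].round(4))
  dots=np.array([(503,454),(588,272),(588,286),(476,94),(490,103),(503,113),(265,87),(279,80),(295,75),(311,70)])/3.1+[240,0]
  q=ray(c,dots,z,True)[:,:2]-s; print(np.degrees(np.arctan2(q[:,1],q[:,0])).round(1),np.linalg.norm(q,axis=1).round(4))
# guard rim
E
```

```text
px [363. 220.] n 835 circ [0.5584 0.0287] D 42.4 z 0.0397
px [258. 226.] n 1101 circ [0.4317 0.022 ] D 48.4 z 0.0396
px [307. 243.] n 576 circ [ 4.909e-01 -1.000e-04] D 36.7 z 0.0395
px [404. 239.] n 359 circ [0.6107 0.0042] D 30.7 z 0.0393
knob [348.8 138.9] 574 [0.5314 0.1272] D 24.2 z 0.1354
shaft [362.   86.5] 500 [0.5485 0.1797] D 26.1 z 0.0907
hub [353.7 110.8] 360 [0.5415 0.1556] D 33.2 z 0.0873
post [291.4  31.9] 182 [0.4775 0.2428] D 17.0 z 0.0718
post [400.1  16.2] 167 [0.5935 0.2638] D 17.2 z 0.0717
post [296.8 151.1] 176 [0.4821 0.1125] D 16.1 z 0.0719
post [405.6 163.8] 172 [0.5996 0.1002] D 16.8 z 0.0718
yaw deg 1.9304841420894405 0.055204886292962635
[[0.4643 0.206 ]
 [0.5189 0.2046]
 [0.4655 0.1494]
 [0.5187 0.1509]
 [0.5172 0.2028]
 [0.5194 0.1534]]
[-52.    4.1   0.4  60.9  56.6  52.4 117.5 113.4 109.  104.7] [0.0777 0.0784 0.0782 0.0783 0.0783 0.0782 0.0767 0.077  0.0769 0.0772]
```

```bash
python3 -m pendant '[{"slide":[25,10,10],"roll":0,"jaw":-1},{"slide":[50,22,30],"roll":0,"jaw":-1},{"slide":[70,31,60],"roll":0,"jaw":-1},{"slide":[70,31,95],"roll":0,"jaw":-1},{"slide":[70,31,125],"roll":0,"jaw":-1},{"slide":[70,31,150],"roll":0,"jaw":-1},{"slide":[70,31,170],"roll":0,"jaw":-1},{"slide":[70,31,182],"roll":0,"jaw":-1},{"slide":[70,31,189],"roll":0,"jaw":-1},{"slide":[70,31,189],"roll":0,"jaw":-1},{"slide":[70,31,189],"roll":0,"jaw":-1}]'
python3 - <<'E'
from h import *
print(state()['q'])
for n in("scene","side"):
    p,d=camera(n);cv2.imwrite(f"pics/{n}2.png",p[:,:,::-1])
E
```

```text
t: 4.4
ee_pos: [0.533, 0.129, 0.116]
tool_rot: [3.139, -0.0, 1.568]
wrist_force: [0.3, 0.7, -0.2]
opening: 0.093
[ 0.01196542  0.61960302 -0.44918954  1.83278387  0.37138988  0.77046324
 -0.63676572]
```

View pics/scene2.png

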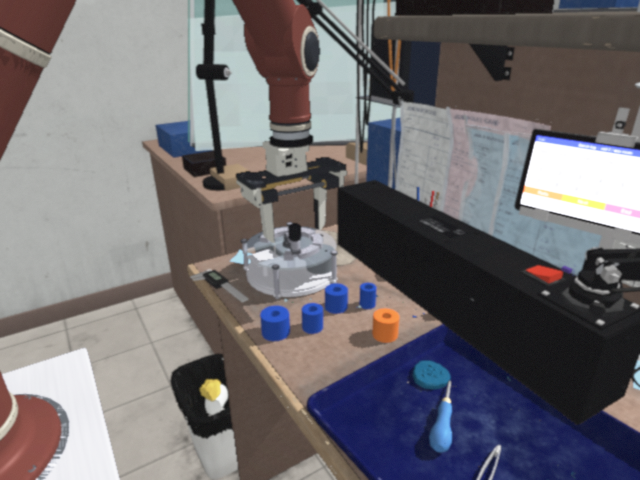

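```bash
python3 -m pendant '[{"slide":[0,0,0],"roll":0,"jaw":0.3},{"slide":[0,0,0],"roll":0,"jaw":0.3},{"slide":[0,0,0],"roll":0,"jaw":0.4},{"slide":[0,0,0],"roll":0,"jaw":1},{"slide":[0,0,0],"roll":0,"jaw":1},{"slide":[0,0,0],"roll":0,"jaw":1},{"slide":[0,0,0],"roll":0,"jaw":1},{"slide":[0,0,0],"roll":0,"jaw":1}]' 30
```

```text
t: 5.17
ee_pos: [0.532, 0.1294, 0.1146]
tool_rot: [-3.141, -0.0, 1.569]
wrist_force: [0.6, -0.0, -0.6]
opening: 0.0444
```

```bash
python3 -m pendant '[{"slide":[0,0,0],"roll":0,"jaw":1},{"slide":[0,0,0],"roll":0,"jaw":1},{"slide":[0,0,0],"roll":0,"jaw":1},{"slide":[0,0,0],"roll":0,"jaw":1},{"slide":[0,0,0],"roll":0,"jaw":1},{"slide":[0,0,0],"roll":0,"jaw":1}]' 30
```

```text
t: 5.67
ee_pos: [0.5321, 0.1293, 0.1147]
tool_rot: [3.142, -0.0, 1.569]
wrist_force: [-0.2, 0.5, -0.3]
opening: 0.0244
```

```bash
python3 -m pendant '[{"slide":[0,0,-5],"roll":0,"jaw":1},{"slide":[0,0,-10],"roll":0,"jaw":1},{"slide":[0,0,-13],"roll":0,"jaw":1},{"slide":[0,0,-13],"roll":0,"jaw":1},{"slide":[0,0,-13],"roll":0,"jaw":1},{"slide":[0,0,-13],"roll":0,"jaw":1}]'
python3 - <<'E'
from h import *
for n in("scene",):
    p,d=camera(n);cv2.imwrite(f"pics/{n}3.png",cv2.resize(p[180:310,220:370,::-1],None,fx=4,fy=4,interpolation=cv2.INTER_CUBIC))
E
```

```text
t: 6.17
ee_pos: [0.5319, 0.1293, 0.1274]
tool_rot: [-3.141, -0.0, 1.569]
wrist_force: [2.3, 1.3, -6.5]
opening: 0.0245
```

View pics/scene3.png

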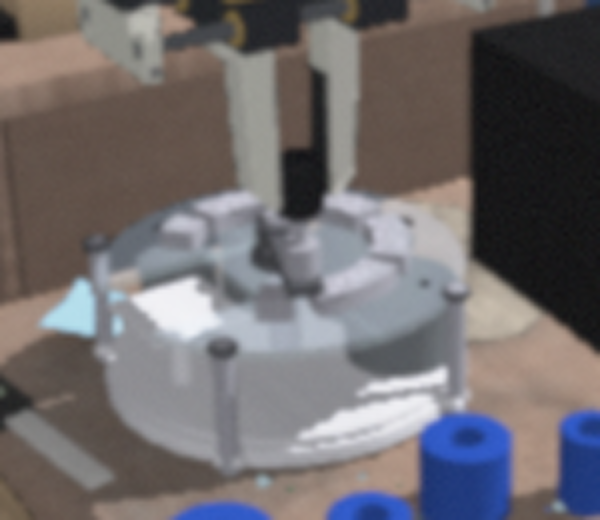

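```bash
python3 -m pendant '[{"slide":[-1,4.5,-13],"roll":0,"jaw":1},{"slide":[-2,8.5,-13],"roll":0,"jaw":1},{"slide":[-2.5,13,-13],"roll":0,"jaw":1},{"slide":[-2.7,17.3,-13],"roll":0,"jaw":1},{"slide":[-2.5,21.7,-13],"roll":0,"jaw":1},{"slide":[-2,26.1,-13],"roll":0,"jaw":1},{"slide":[-1.1,30.4,-13],"roll":0,"jaw":1},{"slide":[0,34.6,-13],"roll":0,"jaw":1},{"slide":[1.6,38.8,-13],"roll":0,"jaw":1},{"slide":[3.4,42.7,-13],"roll":0,"jaw":1},{"slide":[5.9,47,-13],"roll":0,"jaw":1},{"slide":[8.6,51,-13],"roll":0,"jaw":1},{"slide":[8.6,51,-13],"roll":0,"jaw":1},{"slide":[8.6,51,-13],"roll":0,"jaw":1},{"slide":[8.6,51,-13],"roll":0,"jaw":1}]'
```

```text
t: 7.47
ee_pos: [0.5828, 0.1368, 0.1385]
tool_rot: [-3.139, 0.001, 1.569]
wrist_force: [0.2, 0.6, -28.4]
opening: 0.0243
```

```bash
python3 -m pendant '[{"slide":[0,0,4],"roll":0,"jaw":1},{"slide":[0,0,7],"roll":0,"jaw":1},{"slide":[0,0,10],"roll":0,"jaw":1},{"slide":[0,0,10],"roll":0,"jaw":1},{"slide":[0,0,10],"roll":0,"jaw":1}]'
```

```text
t: 7.88
ee_pos: [0.5853, 0.1388, 0.1327]
tool_rot: [3.136, -0.002, 1.569]
wrist_force: [-0.7, 0.7, -6.3]
opening: 0.0242
```

```bash
python3 -m pendant '[{"slide":[0,0,0],"roll":0,"jaw":1},{"slide":[0,0,0],"roll":0,"jaw":1},{"slide":[0,0,0],"roll":0,"jaw":1}]'; python3 -m pendant '[{"slide":[0,0,4],"roll":0,"jaw":1},{"slide":[0,0,8],"roll":0,"jaw":1},{"slide":[0,0,8],"roll":0,"jaw":1},{"slide":[0,0,8],"roll":0,"jaw":1}]'
```

```text
t: 8.13
ee_pos: [0.5852, 0.1387, 0.1319]
tool_rot: [3.136, -0.002, 1.569]
wrist_force: [1.6, 1.0, -5.8]
opening: 0.0247
t: 8.47
ee_pos: [0.5838, 0.1377, 0.1227]
tool_rot: [3.14, -0.0, 1.569]
wrist_force: [2.5, -0.4, -4.5]
opening: 0.0242
```

```bash
python3 -m pendant '[{"slide":[0,0,3],"roll":0,"jaw":1},{"slide":[0,0,3],"roll":0,"jaw":1},{"slide":[0,0,3],"roll":0,"jaw":1}]'; python3 -m pendant '[{"slide":[0,0,3],"roll":0,"jaw":1},{"slide":[0,0,3],"roll":0,"jaw":1},{"slide":[0,0,3],"roll":0,"jaw":1}]'
```

```text
t: 8.72
ee_pos: [0.5839, 0.1378, 0.1209]
tool_rot: [3.139, -0.0, 1.569]
wrist_force: [0.9, -1.1, 2.3]
opening: 0.0241
t: 8.97
ee_pos: [0.5843, 0.1381, 0.1206]
tool_rot: [3.137, 0.0, 1.569]
wrist_force: [-2.9, -2.9, 16.8]
opening: 0.0241
```

```bash
python3 -m pendant '[{"slide":[0,0,-4],"roll":0,"jaw":1},{"slide":[0,0,-4],"roll":0,"jaw":0.2},{"slide":[0,0,-4],"roll":0,"jaw":0},{"slide":[0,0,-4],"roll":0,"jaw":0},{"slide":[0,0,-4],"roll":0,"jaw":0},{"slide":[0,0,-20],"roll":0,"jaw":0},{"slide":[0,0,-45],"roll":0,"jaw":0},{"slide":[-35,0,-80],"roll":0,"jaw":-1},{"slide":[-70,-20,-120],"roll":0,"jaw":-1},{"slide":[-80,-40,-150],"roll":0,"jaw":-1},{"slide":[-80,-60,-150],"roll":0,"jaw":-1},{"slide":[-80,-60,-150],"roll":0,"jaw":-1},{"slide":[-80,-60,-150],"roll":0,"jaw":-1}]'
cat > look.py <<'E'
import sys
from h import *
n=sys.argv[1]
c=calibration("wrist");p,d=camera("wrist");np.savez(n+".npz",p=p,d=d,**c)
W=wcloud(c,d);tops(c,p,d,W)
v,u=np.mgrid[:480,:640]
def blob(mask,name):
    nn,lab,st,ce=cv2.connectedComponentsWithStats(mask.astype(np.uint8))
    if nn<2: print(name,"none");return
    i=1+np.argmax(st[1:,4])
    cs,_=cv2.findContours((lab==i).astype(np.uint8),cv2.RETR_EXTERNAL,cv2.CHAIN_APPROX_NONE)
    h=cv2.convexHull(max(cs,key=len)).reshape(-1,2);z=np.median(W[lab==i][:,2]);q=ray(c,h,z,True)[:,:2];cc,r=circ(q)
    print(name,ce[i].round(1),st[i,4],cc.round(4),"D",(2000*r).round(1),"z",z.round(4));return cc
dk=(p.max(2)<45)
R=np.hypot(W[...,0]-.5475,W[...,1]-.1795)
k=blob(dk&(W[...,2]>.125)&(W[...,2]<.16)&(R<.09),"knob")
cv2.imwrite(f"pics/{n}.png",p[:,:,::-1])
a=proj(c,[.5475,.1795,.067],True)[0].astype(int)
y0,x0=max(a[1]-100,0),max(a[0]-110,0)
cv2.imwrite(f"pics/{n}c.png",cv2.resize(p[y0:a[1]+100,x0:a[0]+110,::-1],None,fx=3,fy=3,interpolation=cv2.INTER_CUBIC));print("crop0",x0,y0, "ee",state()["ee_pos"])
E
python3 look.py w3
```

```text
t: 10.05
ee_pos: [0.5225, 0.0578, 0.2676]
tool_rot: [3.14, 0.0, 1.569]
wrist_force: [0.2, -0.4, 0.4]
opening: 0.0824
px [346. 228.] n 991 circ [0.5587 0.0287] D 42.4 z 0.0396
px [233. 234.] n 1264 circ [0.4321 0.0222] D 48.8 z 0.0396
px [391. 249.] n 418 circ [0.6109 0.0043] D 30.6 z 0.0394
px [285. 253.] n 657 circ [ 4.911e-01 -1.000e-04] D 36.5 z 0.0395
knob [385.9 130.6] 440 [0.5824 0.1365] D 23.8 z 0.1351
crop0 228 0 ee [0.52280614 0.05807926 0.26655244]
```

View pics/w3c.png

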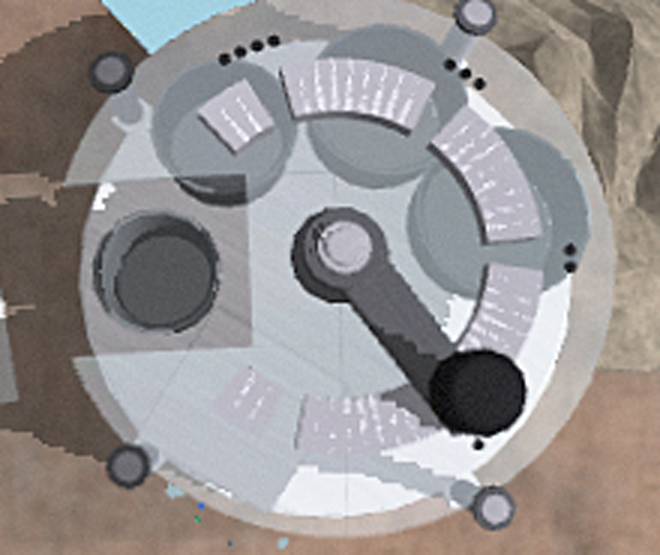

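Run:
```python
from h import *
D=np.load("w3.npz");p,d=D["p"],D["d"];c={k:D[k] for k in("camera_matrix","R","t")}
print(ray(c,[(167/3+228,283/3)],.019,True),ray(c,[(156/3+228,272/3)],.057,True),wpts(c,d,[(284,95)]))
W=wcloud(c,d)
m=(abs(W[...,2]-.019)<.006)&(np.hypot(W[...,0]-.488,W[...,1]-.178)<.03)
print(m.sum(),W[m].mean(0),W[m].min(0),W[m].max(0))
```

```text
[[0.49039258 0.17588335 0.019     ]] [[0.48967463 0.17612202 0.057     ]] [[0.4907812  0.1750927  0.01933568]]
1469 [0.48924774 0.17727136 0.01846678] [0.45923406 0.15150778 0.01559435] [0.51706774 0.20736699 0.02486887]
```

```bash
python3 -m pendant '[{"slide":[-15,25,0],"roll":-1,"jaw":-0.3},{"slide":[-30,50,10],"roll":-2,"jaw":-0.3},{"slide":[-45,75,30],"roll":-3,"jaw":-0.3},{"slide":[-54,88,60],"roll":-4,"jaw":-0.3},{"slide":[-54,88,95],"roll":-5,"jaw":-0.3},{"slide":[-54,88,130],"roll":-5,"jaw":-0.3},{"slide":[-54,88,160],"roll":-5,"jaw":-0.3},{"slide":[-54,88,170],"roll":-5,"jaw":-0.3},{"slide":[-54,88,170],"roll":-5,"jaw":-0.3}]' 20
python3 - <<'E'
from h import *
print(state()['q'])
p,d=camera("side");cv2.imwrite("pics/s4.png",p[:,:,::-1])
p,d=camera("scene");cv2.imwrite("pics/sc4.png",p[:,:,::-1])
E
```

```text
t: 10.85
ee_pos: [0.6086, 0.0042, 0.0922]
tool_rot: [-3.134, -0.004, 2.094]
wrist_force: [0.6, 0.5, 0.4]
opening: 0.0604
[ 0.28143057  0.75480337 -0.55137735  1.66695764  0.48699841  0.86946838
  0.051265  ]
```

View pics/sc4.png

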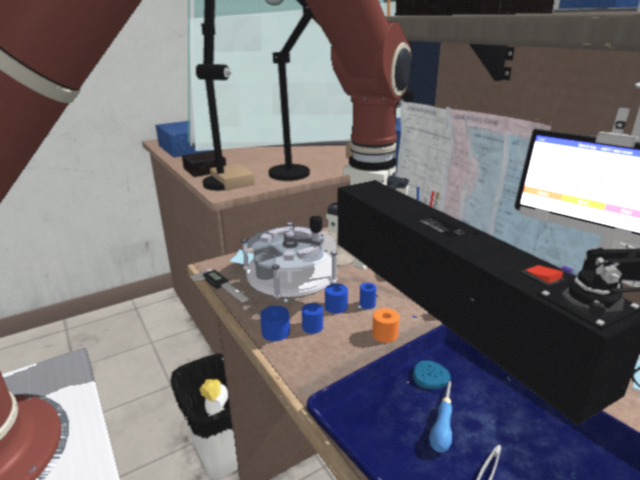

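View pics/s4.png

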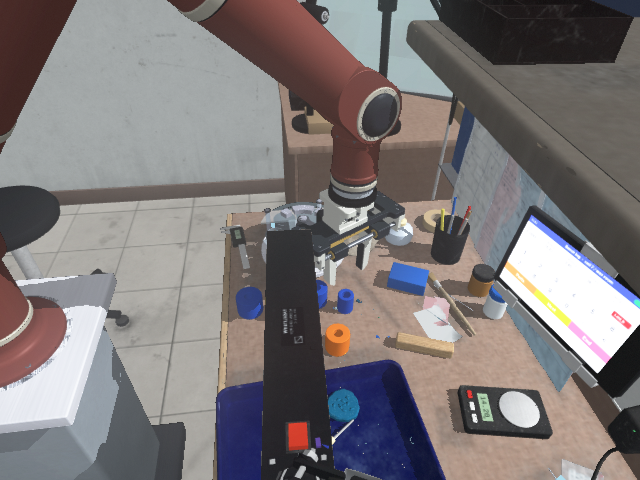

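```bash
python3 -m pendant '[{"slide":[0,0,20],"roll":0,"jaw":-0.3},{"slide":[0,0,40],"roll":0,"jaw":-0.3},{"slide":[0,0,55],"roll":0,"jaw":-0.3},{"slide":[0,0,66],"roll":0,"jaw":-0.3},{"slide":[0,0,66],"roll":0,"jaw":-0.3},{"slide":[0,0,66],"roll":0,"jaw":-0.3},{"slide":[0,0,66],"roll":0,"jaw":-0.3}]'
```

```text
t: 11.53
ee_pos: [0.6123, 0.0043, 0.0324]
tool_rot: [3.138, 0.001, 2.093]
wrist_force: [-0.7, -0.1, -0.4]
opening: 0.0601
```

```bash
python3 -m pendant '[{"slide":[0.7,-1,2],"roll":0,"jaw":-0.3},{"slide":[0.7,-1,4],"roll":0,"jaw":0},{"slide":[0.7,-1,4],"roll":0,"jaw":0.1},{"slide":[0.7,-1,4],"roll":0,"jaw":0.2},{"slide":[0.7,-1,4],"roll":0,"jaw":1},{"slide":[0.7,-1,4],"roll":0,"jaw":1},{"slide":[0.7,-1,4],"roll":0,"jaw":1},{"slide":[0.7,-1,4],"roll":0,"jaw":1},{"slide":[0.7,-1,4],"roll":0,"jaw":1},{"slide":[0.7,-1,4],"roll":0,"jaw":1},{"slide":[0.7,-1,4],"roll":0,"jaw":1}]' 25
```

```text
t: 12.45
ee_pos: [0.6099, 0.0041, 0.0268]
tool_rot: [3.141, 0.0, 2.093]
wrist_force: [1.3, 0.3, 0.7]
opening: 0.03
```

```bash
python3 -m pendant '[{"slide":[0,0,-15],"roll":0,"jaw":1},{"slide":[0,0,-45],"roll":0,"jaw":1},{"slide":[0,0,-85],"roll":0,"jaw":1},{"slide":[0,0,-120],"roll":0,"jaw":1},{"slide":[15,0,-155],"roll":0,"jaw":1},{"slide":[45,-4,-155],"roll":0,"jaw":1},{"slide":[80,-7,-155],"roll":0,"jaw":1},{"slide":[115,-10,-155],"roll":0,"jaw":1},{"slide":[150,-13,-155],"roll":0,"jaw":1},{"slide":[180,-15,-155],"roll":0,"jaw":1},{"slide":[200,-17,-155],"roll":0,"jaw":1},{"slide":[210,-18,-155],"roll":0,"jaw":1},{"slide":[210,-18,-145],"roll":0,"jaw":1},{"slide":[210,-18,-125],"roll":0,"jaw":1},{"slide":[210,-18,-105],"roll":0,"jaw":1},{"slide":[210,-18,-85],"roll":0,"jaw":1},{"slide":[210,-18,-75],"roll":0,"jaw":1},{"slide":[210,-18,-75],"roll":0,"jaw":1},{"slide":[210,-18,-75],"roll":0,"jaw":1},{"slide":[210,-18,-75],"roll":0,"jaw":1}]'
python3 - <<'E'
from h import *
p,d=camera("side");cv2.imwrite("pics/s5.png",cv2.resize(p[180:300,220:400,::-1],None,fx=4,fy=4,interpolation=cv2.INTER_CUBIC))
p,d=camera("scene");cv2.imwrite("pics/sc5.png",cv2.resize(p[180:310,220:370,::-1],None,fx=4,fy=4,interpolation=cv2.INTER_CUBIC))
p,d=camera("wrist");cv2.imwrite("pics/w5.png",p[:,:,::-1])
E
```

```text
t: 14.12
ee_pos: [0.4903, 0.1769, 0.1023]
tool_rot: [3.14, 0.0, 2.092]
wrist_force: [-0.5, 0.1, -0.6]
opening: 0.0302
```

View pics/sc5.png

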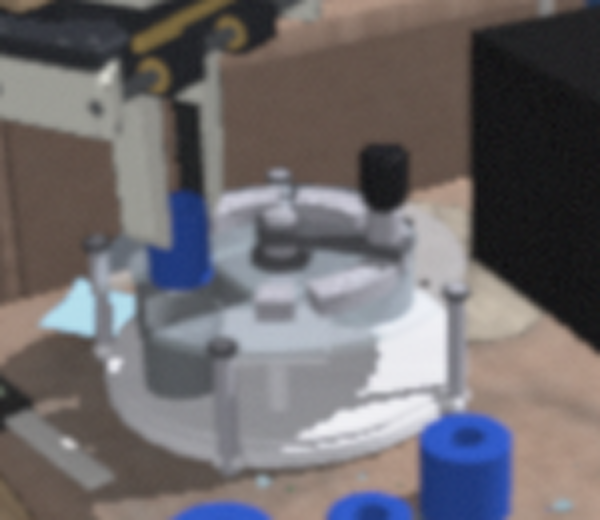

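View pics/w5.png

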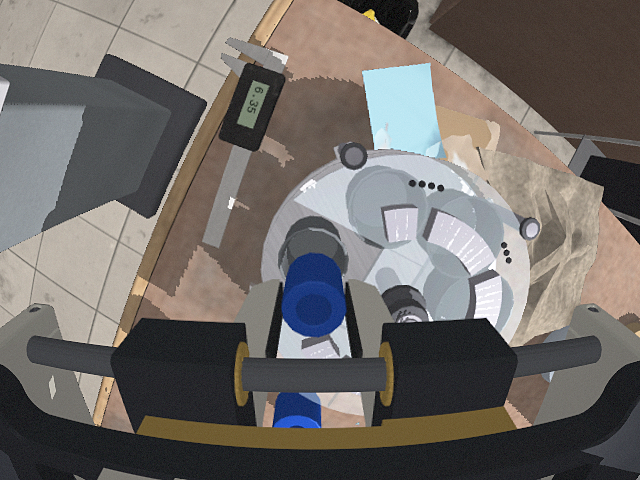

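View pics/s5.png

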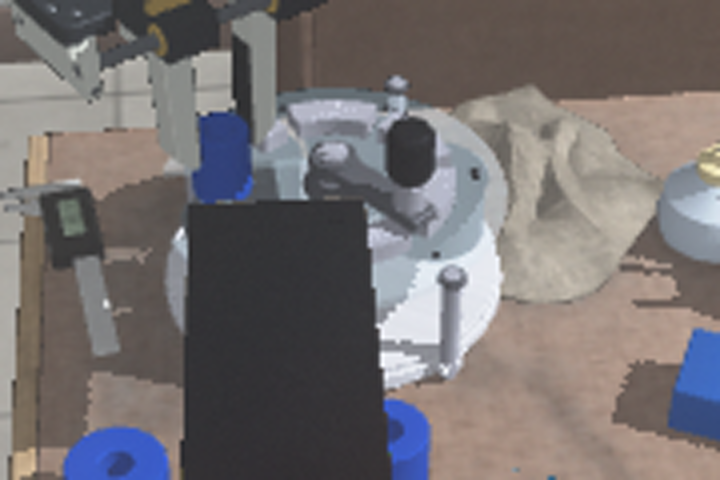

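Run:
```python
from h import *
c=calibration("wrist");p,d=camera("wrist");e=state()["ee_pos"];print(e)
im=p[:,:,::-1].copy()
a=np.linspace(0,2*np.pi,60)
def dr(x,y,z,r,col):
    q=proj(c,np.c_[x+r*np.cos(a),y+r*np.sin(a),np.full(60,z)],True);cv2.polylines(im,[np.round(q*8).astype(int)],True,col,1,shift=3)
    
dr(e[0],e[1],e[2]-.0268,.0155,(0,255,255))
dr(e[0],e[1],e[2]+.0132,.0155,(0,255,255))
for x,y in((.489,.177),):
    dr(x,y,.057,.0195,(0,0,255));dr(x,y,.019,.0175,(0,255,0));
cv2.imwrite("pics/w6.png",cv2.resize(im[190:350,230:410],None,fx=4,fy=4,interpolation=cv2.INTER_CUBIC))
```

```text
[0.48990229 0.17712907 0.10256998]
```

View pics/w6.png

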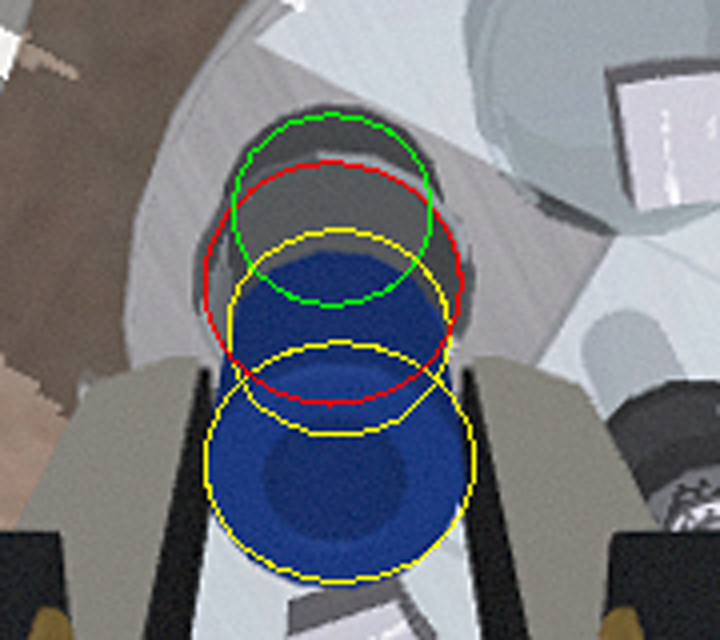

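```bash
python3 -m pendant '[{"slide":[2.5,-0.8,5],"roll":0,"jaw":1},{"slide":[2.5,-0.8,10],"roll":0,"jaw":1},{"slide":[2.5,-0.8,13],"roll":0,"jaw":1},{"slide":[2.5,-0.8,13],"roll":0,"jaw":1},{"slide":[2.5,-0.8,13],"roll":0,"jaw":1}]'
cat > ov.py <<'E'
import sys
from h import *
n=sys.argv[1];r=float(sys.argv[2])/2000;px,py=float(sys.argv[3]),float(sys.argv[4]);gz=float(sys.argv[5]) # gz: TCP z at grasp
c=calibration("wrist");p,d=camera("wrist");e=state()["ee_pos"];print(e)
im=p[:,:,::-1].copy()
a=np.linspace(0,2*np.pi,60)
def dr(x,y,z,r,col):
    q=proj(c,np.c_[x+r*np.cos(a),y+r*np.sin(a),np.full(60,z)],True);cv2.polylines(im,[np.round(q*8).astype(int)],True,col,1,shift=3)
dr(e[0],e[1],e[2]-gz,r,(0,255,255));dr(e[0],e[1],e[2]-gz+.04,r,(0,255,255))
dr(px,py,.057,r+.004,(0,0,255));dr(px,py,.019,r+.002,(0,255,0))
cv2.imwrite(f"pics/{n}.png",cv2.resize(im[190:350,220:420],None,fx=4,fy=3.7,interpolation=cv2.INTER_CUBIC))
E
python3 ov.py w7 31 .489 .177 .0268
```

```text
t: 14.73
ee_pos: [0.4871, 0.1787, 0.0883]
tool_rot: [-3.141, -0.0, 2.093]
wrist_force: [-0.4, -0.7, -0.6]
opening: 0.0303
[0.48725877 0.17880825 0.08852836]
```

View pics/w7.png

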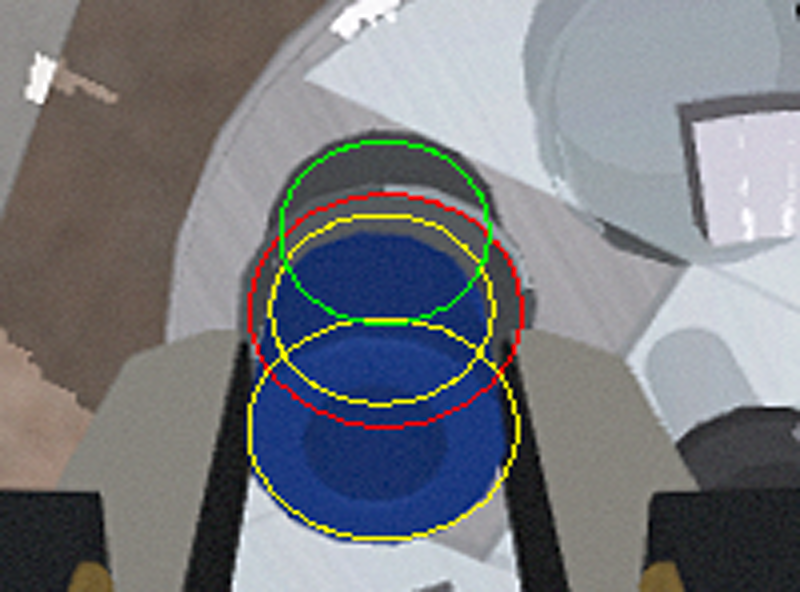

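```bash
python3 -m pendant '[{"slide":[1,1.8,0],"roll":0,"jaw":1},{"slide":[1,1.8,0],"roll":0,"jaw":1},{"slide":[1,1.8,3],"roll":0,"jaw":1},{"slide":[1,1.8,6],"roll":0,"jaw":1},{"slide":[1,1.8,9],"roll":0,"jaw":1},{"slide":[1,1.8,9],"roll":0,"jaw":1}]'
python3 ov.py w8 31 .489 .177 .0268
```

```text
t: 15.28
ee_pos: [0.4879, 0.1802, 0.0789]
tool_rot: [-3.14, -0.0, 2.093]
wrist_force: [-0.8, -0.9, -0.9]
opening: 0.0305
[0.48805    0.18027286 0.0791963 ]
```

View pics/w8.png

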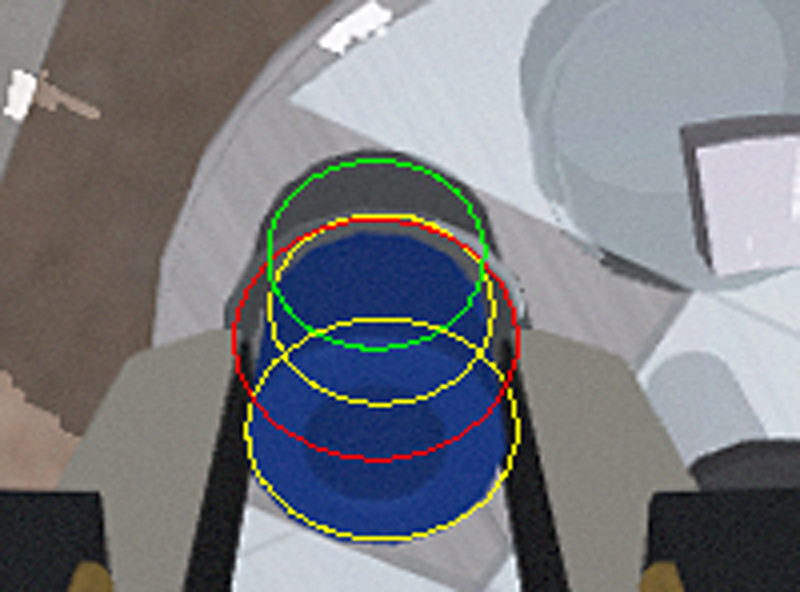

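```bash
python3 -m pendant '[{"slide":[0,0,3],"roll":0,"jaw":1},{"slide":[0,0,6],"roll":0,"jaw":1},{"slide":[0,0,9],"roll":0,"jaw":1},{"slide":[0,0,9],"roll":0,"jaw":1},{"slide":[0,0,9],"roll":0,"jaw":1}]'
```

```text
t: 15.75
ee_pos: [0.4882, 0.1805, 0.0705]
tool_rot: [-3.141, -0.0, 2.093]
wrist_force: [0.4, 0.1, -0.1]
opening: 0.0303
```

Free of force; release.

```bash
python3 -m pendant '[{"slide":[0,0,0],"roll":0,"jaw":0.1},{"slide":[0,0,0],"roll":0,"jaw":0.1},{"slide":[0,0,0],"roll":0,"jaw":0.1},{"slide":[0,0,0],"roll":0,"jaw":0.1},{"slide":[0,0,0],"roll":0,"jaw":0.1},{"slide":[0,0,-15],"roll":0,"jaw":0},{"slide":[0,0,-45],"roll":0,"jaw":-0.3},{"slide":[0,0,-80],"roll":0,"jaw":-0.6},{"slide":[-40,0,-110],"roll":1,"jaw":-0.8},{"slide":[-80,0,-140],"roll":2,"jaw":-1},{"slide":[-100,10,-170],"roll":3,"jaw":-1},{"slide":[-100,20,-190],"roll":4,"jaw":-1},{"slide":[-100,20,-190],"roll":5,"jaw":-1},{"slide":[-100,20,-190],"roll":5,"jaw":-1},{"slide":[-100,20,-190],"roll":5,"jaw":-1}]'
python3 look.py w9
```

```text
t: 17.0
ee_pos: [0.5548, 0.1039, 0.2603]
tool_rot: [-3.14, 0.001, 1.573]
wrist_force: [0.8, -0.3, -0.8]
opening: 0.0925
px [317. 269.] n 949 circ [0.5589 0.0293] D 42.9 z 0.0396
px [208. 269.] n 822 circ [0.4324 0.0228] D 49.0 z 0.0396
px [259. 292.] n 621 circ [0.4914 0.0005] D 37.1 z 0.0395
knob [349.  185.9] 628 [0.5833 0.138 ] D 23.9 z 0.1353
crop0 196 32 ee [0.55435193 0.10389601 0.25970047]
```

View pics/w9c.png

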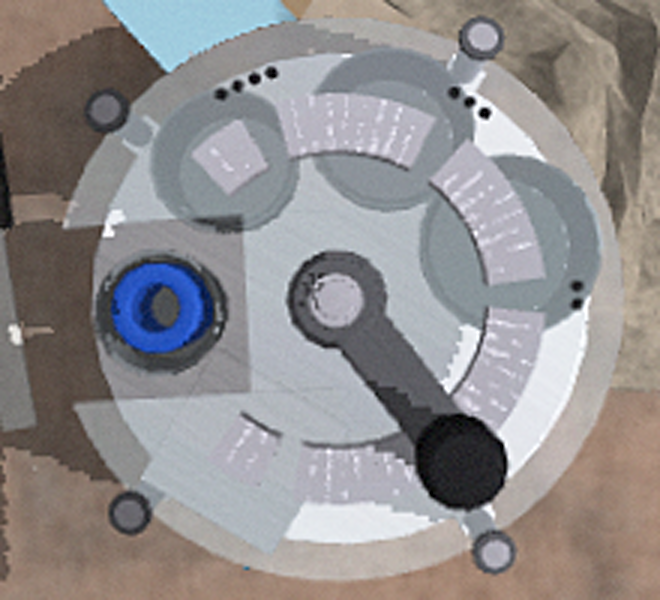

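```bash
cat > inp.py <<'E'
import sys
from h import *
D=np.load(sys.argv[1]+".npz");p,d=D["p"],D["d"];c={k:D[k] for k in("camera_matrix","R","t")}
W=wcloud(c,d)
m=cv2.inRange(cv2.cvtColor(p,cv2.COLOR_RGB2HSV),(105,110,40),(125,255,255))>0
m&=(np.hypot(W[...,0]-.488,W[...,1]-.178)<.035)
t=m&(W[...,2]>.053)
print("top z",np.percentile(W[m][:,2],[50,80,95]),"n",m.sum())
cs,_=cv2.findContours(t.astype(np.uint8),cv2.RETR_EXTERNAL,cv2.CHAIN_APPROX_NONE)
h=cv2.convexHull(max(cs,key=len)).reshape(-1,2);z=np.median(W[t][:,2]);cc,r=circ(ray(c,h,z,True)[:,:2]);print("centre",cc,"D",2000*r,"z",z)
A=np.c_[W[t][:,:2],np.ones(t.sum())];s=np.linalg.lstsq(A,W[t][:,2],rcond=None)[0];print("slope",s[:2])
E
python3 inp.py w9
```

```text
top z [0.05821287 0.05917594 0.05998835] n 730
centre [0.48972021 0.17852821] D 30.514590149242817 z 0.05866524848215409
slope [-0.02241435  0.00114871]
```

```bash
python3 -m pendant '[{"slide":[15,15,20],"roll":0,"jaw":-0.5},{"slide":[34,29,50],"roll":0,"jaw":-0.2},{"slide":[34,29,85],"roll":0,"jaw":-0.1},{"slide":[34,29,115],"roll":0,"jaw":0},{"slide":[34,29,135],"roll":0,"jaw":0.1},{"slide":[34,29,145],"roll":0,"jaw":0.1},{"slide":[34,29,145],"roll":0,"jaw":0.1},{"slide":[34,29,145],"roll":0,"jaw":0.3},{"slide":[34,29,145],"roll":0,"jaw":1},{"slide":[34,29,145],"roll":0,"jaw":1},{"slide":[34,29,145],"roll":0,"jaw":1},{"slide":[34,29,145],"roll":0,"jaw":1},{"slide":[34,29,145],"roll":0,"jaw":1},{"slide":[34,29,145],"roll":0,"jaw":1}]' 30
```

```text
t: 18.22
ee_pos: [0.5844, 0.1382, 0.1172]
tool_rot: [3.141, -0.0, 1.57]
wrist_force: [-2.7, -0.1, 5.9]
opening: 0.0243
```

```bash
python3 -m pendant '[{"slide":[0,0,-5],"roll":0,"jaw":1},{"slide":[0,0,-10],"roll":0,"jaw":1},{"slide":[0,0,-14],"roll":0,"jaw":1},{"slide":[0,0,-14],"roll":0,"jaw":1},{"slide":[0,0,-14],"roll":0,"jaw":1},{"slide":[0,0,-14],"roll":0,"jaw":1}]'
```

```text
t: 18.72
ee_pos: [0.5843, 0.138, 0.1291]
tool_rot: [-3.141, -0.0, 1.57]
wrist_force: [-0.9, 1.3, -5.6]
opening: 0.0243
```

```bash
python3 -m pendant '[{"slide":[0,0,-1],"roll":0,"jaw":1},{"slide":[3,3.7,-1],"roll":0,"jaw":1},{"slide":[6.6,7.1,-1],"roll":0,"jaw":1},{"slide":[10.8,10.5,-1],"roll":0,"jaw":1},{"slide":[15.3,13.5,-1],"roll":0,"jaw":1},{"slide":[20.4,16.3,-1],"roll":0,"jaw":1},{"slide":[25.9,18.4,-1],"roll":0,"jaw":1},{"slide":[31.5,20.1,-1],"roll":0,"jaw":1},{"slide":[37.3,21.1,-1],"roll":0,"jaw":1},{"slide":[42,21.5,-1],"roll":0,"jaw":1},{"slide":[47,21.4,-1],"roll":0,"jaw":1},{"slide":[47,21.4,-1],"roll":0,"jaw":1},{"slide":[47,21.4,-1],"roll":0,"jaw":1},{"slide":[47,21.4,-1],"roll":0,"jaw":1}]'
```

```text
t: 19.88
ee_pos: [0.6055, 0.1856, 0.1305]
tool_rot: [-3.14, -0.001, 1.57]
wrist_force: [-5.8, 0.6, -5.8]
opening: 0.0245
```

```bash
python3 -m pendant '[{"slide":[0,0,4],"roll":0,"jaw":1},{"slide":[0,0,8],"roll":0,"jaw":1},{"slide":[0,0,11],"roll":0,"jaw":1},{"slide":[0,0,11],"roll":0,"jaw":1},{"slide":[0,0,11],"roll":0,"jaw":1}]'
```

```text
t: 20.3
ee_pos: [0.6055, 0.1855, 0.1197]
tool_rot: [-3.14, -0.001, 1.57]
wrist_force: [-5.6, -0.7, -5.5]
opening: 0.0244
```

```bash
python3 -m pendant '[{"slide":[0,0,2],"roll":0,"jaw":1},{"slide":[0,-1,4],"roll":0,"jaw":1},{"slide":[0,-1,4],"roll":0,"jaw":1},{"slide":[0,-1,4],"roll":0,"jaw":1}]'
```

```text
t: 20.63
ee_pos: [0.6055, 0.1855, 0.1173]
tool_rot: [3.14, -0.001, 1.569]
wrist_force: [-4.8, 0.6, -0.5]
opening: 0.0244
```

```bash
python3 -m pendant '[{"slide":[0,0,0],"roll":0,"jaw":0.2},{"slide":[0,0,0],"roll":0,"jaw":0.1},{"slide":[0,0,0],"roll":0,"jaw":0},{"slide":[0,0,0],"roll":0,"jaw":0},{"slide":[0,0,-20],"roll":0,"jaw":0},{"slide":[0,0,-45],"roll":0,"jaw":0},{"slide":[-35,-20,-70],"roll":0,"jaw":-0.3},{"slide":[-70,-50,-100],"roll":0,"jaw":-0.3},{"slide":[-105,-80,-120],"roll":0,"jaw":-0.3},{"slide":[-130,-100,-140],"roll":0,"jaw":-0.3},{"slide":[-130,-100,-140],"roll":0,"jaw":-0.3},{"slide":[-130,-100,-140],"roll":0,"jaw":-0.3},{"slide":[-130,-100,-140],"roll":0,"jaw":-0.3}]'
python3 look.py w10; python3 inp.py w10
```

```text
t: 21.72
ee_pos: [0.5064, 0.0542, 0.2574]
tool_rot: [3.136, -0.0, 1.567]
wrist_force: [1.1, -0.3, -0.8]
opening: 0.0606
px [360. 228.] n 1028 circ [0.5583 0.0287] D 42.3 z 0.0397
px [244. 234.] n 1349 circ [0.4318 0.0221] D 48.8 z 0.0397
px [298. 253.] n 699 circ [4.907e-01 1.000e-04] D 36.6 z 0.0396
knob [431.9  71.2] 491 [0.6028 0.1827] D 25.0 z 0.1348
crop0 245 0 ee [0.50621621 0.0553319  0.25652634]Traceback (most recent call last):
  File "inp.py", line 8, in <module>
    print("top z",np.percentile(W[m][:,2],[50,80,95]),"n",m.sum())
                  ~~~~~~~~~~~~~^^^^^^^^^^^^^^^^^^^^^^
    return _quantile_unchecked(
        a, q, axis, out, overwrite_input, method, keepdims, weights)
    return _ureduce(a,
                    func=_quantile_ureduce_func,
    ...<5 lines>...
                    overwrite_input=overwrite_input,
                    method=method)
    r = func(a, **kwargs)
    result = _quantile(arr,
                       quantiles=q,
    ...<2 lines>...
                       out=out,
                       weights=wgt)
    slices_having_nans = np.isnan(arr[-1, ...])
                                  ~~~^^^^^^^^^
IndexError: index -1 is out of bounds for axis 0 with size 0
```

View pics/w10.png

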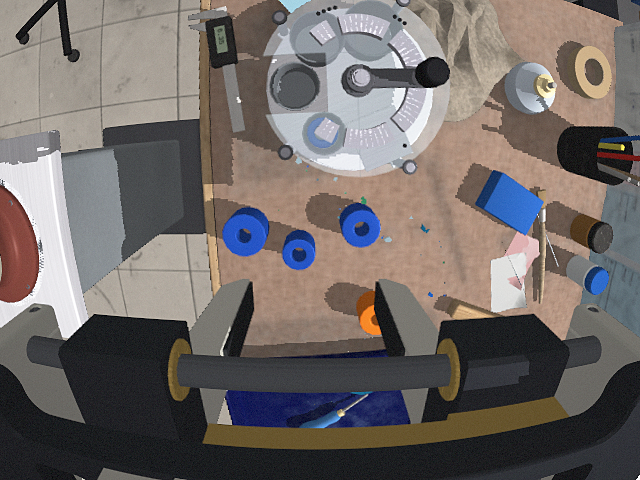

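```bash
python3 -m pendant '[{"slide":[-20,-6,0],"roll":-1,"jaw":-0.03},{"slide":[-40,-12,15],"roll":-2,"jaw":-0.03},{"slide":[-56.5,-16,40],"roll":-3,"jaw":-0.03},{"slide":[-56.5,-16,70],"roll":-4,"jaw":-0.03},{"slide":[-56.5,-16,100],"roll":-5,"jaw":-0.03},{"slide":[-56.5,-16,130],"roll":-5,"jaw":-0.03},{"slide":[-56.5,-16,160],"roll":-5,"jaw":-0.03},{"slide":[-56.5,-16,175],"roll":-5,"jaw":-0.03},{"slide":[-56.5,-16,175],"roll":-5,"jaw":-0.03},{"slide":[-56.5,-16,175],"roll":-5,"jaw":-0.03}]' 25
python3 ov.py w11 37 .4905 -.0018 .0
python3 - <<'E'
from h import *
print(state()['q'])
p,d=camera("side");cv2.imwrite("pics/s11.png",p[:,:,::-1])
p,d=camera("wrist");cv2.imwrite("pics/w11f.png",p[:,:,::-1])
E
```

```text
t: 22.6
ee_pos: [0.4892, 0.0001, 0.0796]
tool_rot: [-3.141, -0.002, 2.095]
wrist_force: [0.9, 0.2, 0.5]
opening: 0.0478
[ 4.89972482e-01 -6.08055994e-05  8.07196883e-02]
[ 0.29846055  0.62034211 -0.51075985  2.01881961  0.50384953  0.62585029
 -0.02520844]
```

View pics/w11f.png

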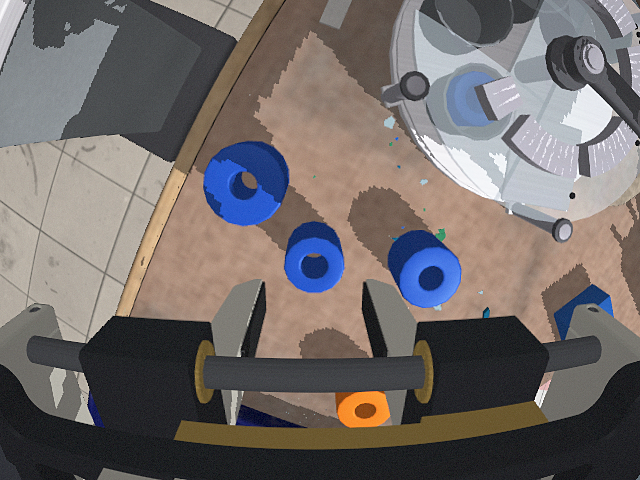

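View pics/s11.png

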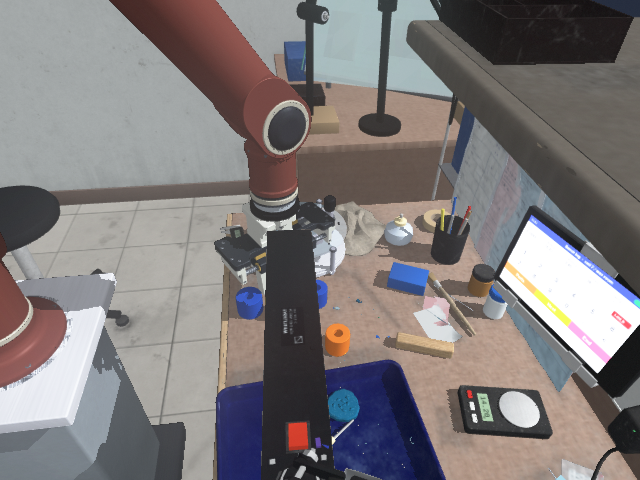

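Run:
```python
from h import *
c=calibration("wrist");p,d=camera("wrist");tops(c,p,d);print(state()["ee_pos"],state()["tool_rot"])
p,d=camera("scene");c=calibration("scene")
# scene view tube tops via depth
W=pts(c,d);hsv=cv2.cvtColor(p,cv2.COLOR_RGB2HSV);m=(cv2.inRange(hsv,(105,110,50),(125,255,255))>0)&(W[...,2]>.036)&(W[...,2]<.046)&(W[...,1]<.1)
nn,lab,st,ce=cv2.connectedComponentsWithStats(m.astype(np.uint8))
for i in range(1,nn):
    if st[i,4]<60: continue
    cs,_=cv2.findContours((lab==i).astype(np.uint8),cv2.RETR_EXTERNAL,cv2.CHAIN_APPROX_NONE)
    h=cv2.convexHull(max(cs,key=len)).reshape(-1,2);z=np.median(W[lab==i][:,2]);q=ray(c,h,z)[:,:2];print(ce[i],circ(q),z)
```

```text
px [245. 183.] n 4823 circ [0.4313 0.0214] D 48.1 z 0.0397
px [314. 262.] n 2343 circ [ 4.899e-01 -2.000e-04] D 37.0 z 0.0396
px [428. 274.] n 2904 circ [0.5569 0.0282] D 43.7 z 0.0396
[ 0.49017563 -0.0009611   0.08184458] [3.13865155e+00 1.06189883e-03 2.09349087e+00]
[335.84232365 290.34854772] (array([0.5560157 , 0.02553109]), np.float64(0.022112109037492507)) 0.03997025234903981
[311.68095238 309.93809524] (array([ 0.48788478, -0.00341543]), np.float64(0.019223683319469713)) 0.039854020180430494
[274.2265625  314.83333333] (array([0.42864722, 0.01776626]), np.float64(0.02484233011743795)) 0.040070229412597
```

```bash
python3 -m pendant '[{"slide":[-1,0,20],"roll":0,"jaw":-0.03},{"slide":[-1,0,38],"roll":0,"jaw":-0.03},{"slide":[-1,0,50],"roll":0,"jaw":-0.03},{"slide":[-1,0,53],"roll":0,"jaw":-0.03},{"slide":[-1,0,53],"roll":0,"jaw":-0.03},{"slide":[-1,0,53],"roll":0,"jaw":0.1},{"slide":[-1,0,53],"roll":0,"jaw":0.3},{"slide":[-1,0,53],"roll":0,"jaw":1},{"slide":[-1,0,53],"roll":0,"jaw":1},{"slide":[-1,0,53],"roll":0,"jaw":1},{"slide":[-1,0,53],"roll":0,"jaw":1}]' 25
```

```text
t: 23.77
ee_pos: [0.4903, -0.0023, 0.0287]
tool_rot: [3.139, 0.001, 2.093]
wrist_force: [-0.5, 0.7, 6.6]
opening: 0.0364
```

```bash
python3 -m pendant '[{"slide":[0,0,-15],"roll":0,"jaw":1},{"slide":[0,0,-45],"roll":0,"jaw":1},{"slide":[0,0,-80],"roll":0,"jaw":1},{"slide":[15,8,-105],"roll":0,"jaw":1},{"slide":[45,25,-105],"roll":0,"jaw":1},{"slide":[80,45,-105],"roll":0,"jaw":1},{"slide":[112,63,-105],"roll":0,"jaw":1},{"slide":[140,79,-105],"roll":0,"jaw":1},{"slide":[158,89,-105],"roll":0,"jaw":1},{"slide":[158,89,-95],"roll":0,"jaw":1},{"slide":[158,89,-80],"roll":0,"jaw":1},{"slide":[158,89,-65],"roll":0,"jaw":1},{"slide":[158,89,-60],"roll":0,"jaw":1},{"slide":[158,89,-60],"roll":0,"jaw":1},{"slide":[158,89,-60],"roll":0,"jaw":1}]'
python3 ov.py w12 37 .489 .1775 .0287
```

```text
t: 25.02
ee_pos: [0.4876, 0.1781, 0.0875]
tool_rot: [-3.141, 0.0, 2.092]
wrist_force: [-1.0, 1.2, 0.4]
opening: 0.0365
[0.48797643 0.1784573  0.08804384]
```

View pics/w12.png

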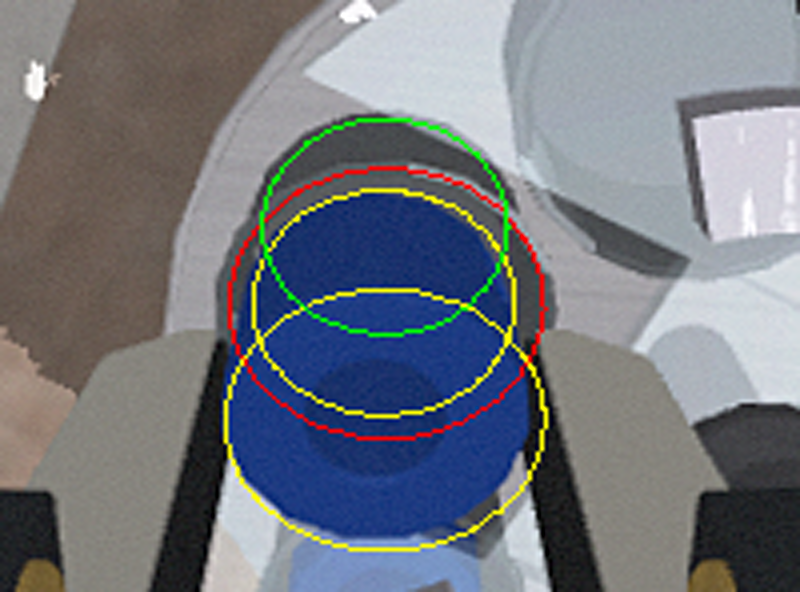

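```bash
python3 -m pendant '[{"slide":[0.3,2,0],"roll":0,"jaw":1},{"slide":[0.3,2,0],"roll":0,"jaw":1},{"slide":[0.3,2,4],"roll":0,"jaw":1},{"slide":[0.3,2,8],"roll":0,"jaw":1},{"slide":[0.3,2,8],"roll":0,"jaw":1}]'
python3 ov.py w13 37 .489 .1775 .0287
```

```text
t: 25.48
ee_pos: [0.4892, 0.1794, 0.079]
tool_rot: [-3.141, 0.001, 2.093]
wrist_force: [1.4, -0.4, -1.3]
opening: 0.0365
[0.48913814 0.17953945 0.07923286]
```

View pics/w13.png

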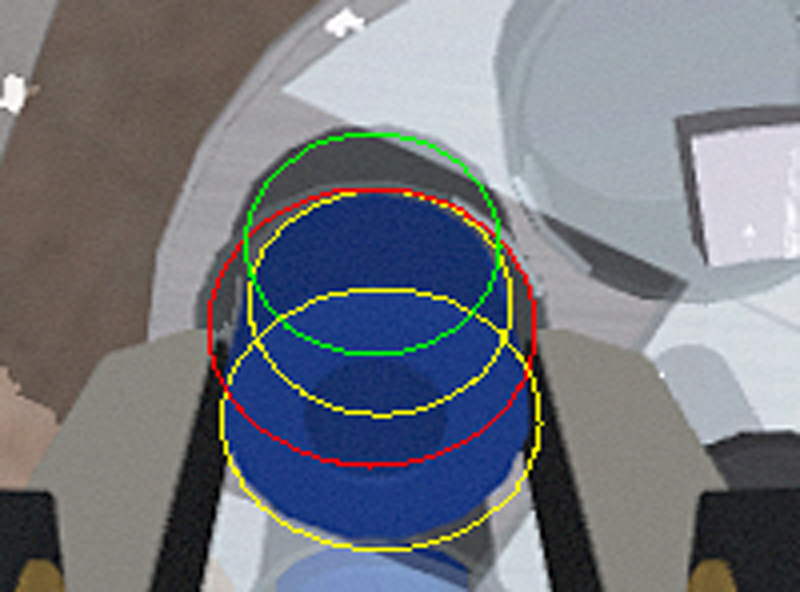

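```bash
python3 -m pendant '[{"slide":[-0.5,0,3],"roll":0,"jaw":1},{"slide":[-0.5,0,6],"roll":0,"jaw":1},{"slide":[-0.5,0,8.5],"roll":0,"jaw":1},{"slide":[-0.5,0,8.5],"roll":0,"jaw":1},{"slide":[-0.5,0,8.5],"roll":0,"jaw":1}]'
```

```text
t: 25.95
ee_pos: [0.4894, 0.1793, 0.0707]
tool_rot: [-3.141, 0.0, 2.093]
wrist_force: [0.9, -0.1, -1.2]
opening: 0.036
```

```bash
python3 -m pendant '[{"slide":[0,0,0],"roll":0,"jaw":0},{"slide":[0,0,0],"roll":0,"jaw":0},{"slide":[0,0,0],"roll":0,"jaw":0},{"slide":[0,0,0],"roll":0,"jaw":0},{"slide":[0,0,0],"roll":0,"jaw":0},{"slide":[0,0,-15],"roll":0,"jaw":0},{"slide":[0,0,-45],"roll":0,"jaw":-0.3},{"slide":[0,0,-80],"roll":0,"jaw":-0.6},{"slide":[-40,0,-110],"roll":1,"jaw":-0.8},{"slide":[-80,0,-140],"roll":2,"jaw":-1},{"slide":[-100,10,-170],"roll":3,"jaw":-1},{"slide":[-100,20,-190],"roll":4,"jaw":-1},{"slide":[-100,20,-190],"roll":5,"jaw":-1},{"slide":[-100,20,-190],"roll":5,"jaw":-1},{"slide":[-100,20,-190],"roll":5,"jaw":-1}]'
python3 look.py w14; python3 inp.py w14
```

```text
t: 27.2
ee_pos: [0.5559, 0.1032, 0.2608]
tool_rot: [-3.14, 0.0, 1.573]
wrist_force: [-0.1, -0.6, -0.4]
opening: 0.0931
px [316. 268.] n 951 circ [0.5587 0.0294] D 42.9 z 0.0396
px [207. 268.] n 831 circ [0.4324 0.0226] D 49.0 z 0.0396
knob [374.5 128.4] 580 [0.6037 0.1834] D 23.5 z 0.1353
crop0 195 31 ee [0.55545466 0.1032503  0.26021677]
top z [0.05836074 0.05918021 0.05985153] n 1045
centre [0.49013759 0.17803201] D 36.21496426678024 z 0.058646007719503394
slope [-0.00793038 -0.00160742]
```

View pics/w14c.png

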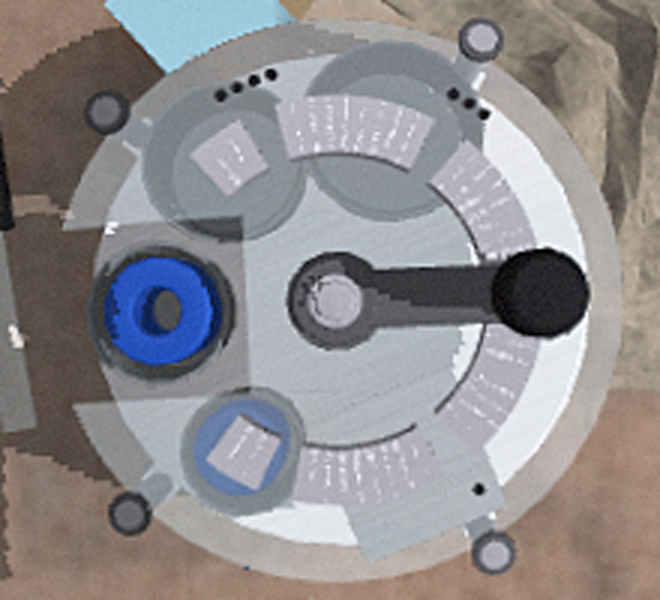

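```bash
python3 -m pendant '[{"slide":[20,12,5],"roll":0,"jaw":-0.5},{"slide":[45,27,20],"roll":0,"jaw":-0.2},{"slide":[68,40,45],"roll":0,"jaw":-0.1},{"slide":[81,48.5,75],"roll":0,"jaw":0},{"slide":[81,48.5,105],"roll":0,"jaw":0},{"slide":[81,48.5,130],"roll":0,"jaw":0.1},{"slide":[81,48.5,144],"roll":0,"jaw":0.1},{"slide":[81,48.5,144],"roll":0,"jaw":0.1},{"slide":[81,48.5,144],"roll":0,"jaw":0.3},{"slide":[81,48.5,144],"roll":0,"jaw":1},{"slide":[81,48.5,144],"roll":0,"jaw":1},{"slide":[81,48.5,144],"roll":0,"jaw":1},{"slide":[81,48.5,144],"roll":0,"jaw":1},{"slide":[81,48.5,144],"roll":0,"jaw":1},{"slide":[81,48.5,144],"roll":0,"jaw":1}]' 30
```

```text
t: 28.5
ee_pos: [0.6054, 0.1845, 0.1186]
tool_rot: [3.141, -0.001, 1.57]
wrist_force: [-2.8, -0.6, 5.7]
opening: 0.0243
```

```bash
python3 -m pendant '[{"slide":[0,0,-5],"roll":0,"jaw":1},{"slide":[0,0,-10],"roll":0,"jaw":1},{"slide":[0,0,-14],"roll":0,"jaw":1},{"slide":[0,0,-14],"roll":0,"jaw":1},{"slide":[0,0,-14],"roll":0,"jaw":1},{"slide":[0,0,-14],"roll":0,"jaw":1}]'
```

```text
t: 29.0
ee_pos: [0.6053, 0.1842, 0.1306]
tool_rot: [-3.141, -0.001, 1.57]
wrist_force: [0.4, 1.8, -5.4]
opening: 0.0243
```

```bash
python3 -m pendant '[{"slide":[0,0,-1.5],"roll":0,"jaw":1},{"slide":[5,-0.4,-1.5],"roll":0,"jaw":1},{"slide":[10.7,-1.6,-1.5],"roll":0,"jaw":1},{"slide":[16.4,-3.3,-1.5],"roll":0,"jaw":1},{"slide":[21.7,-5.6,-1.5],"roll":0,"jaw":1},{"slide":[26.9,-8.4,-1.5],"roll":0,"jaw":1},{"slide":[31.7,-11.8,-1.5],"roll":0,"jaw":1},{"slide":[36.1,-15.6,-1.5],"roll":0,"jaw":1},{"slide":[40.1,-19.9,-1.5],"roll":0,"jaw":1},{"slide":[42.5,-23,-1.5],"roll":0,"jaw":1},{"slide":[44.6,-26.1,-1.5],"roll":0,"jaw":1},{"slide":[44.6,-26.1,-1.5],"roll":0,"jaw":1},{"slide":[44.6,-26.1,-1.5],"roll":0,"jaw":1},{"slide":[44.6,-26.1,-1.5],"roll":0,"jaw":1}]'; python3 -m pendant '[{"slide":[0,0,4],"roll":0,"jaw":1},{"slide":[0,0,8],"roll":0,"jaw":1},{"slide":[0,0,11],"roll":0,"jaw":1},{"slide":[0,0,11],"roll":0,"jaw":1},{"slide":[0,0,11],"roll":0,"jaw":1}]'
```

```text
t: 30.17
ee_pos: [0.5779, 0.2296, 0.1325]
tool_rot: [-3.139, -0.001, 1.57]
wrist_force: [-1.6, 1.3, -6.2]
opening: 0.0245
t: 30.58
ee_pos: [0.5789, 0.229, 0.1215]
tool_rot: [-3.141, -0.001, 1.57]
wrist_force: [-1.8, 0.5, -4.6]
opening: 0.0244
```

```bash
python3 -m pendant '[{"slide":[0,0,2],"roll":0,"jaw":1},{"slide":[0,0,4],"roll":0,"jaw":1},{"slide":[0,0,4],"roll":0,"jaw":1},{"slide":[0,0,4],"roll":0,"jaw":1}]'
```

```text
t: 30.92
ee_pos: [0.5798, 0.2285, 0.1187]
tool_rot: [3.14, -0.0, 1.569]
wrist_force: [-3.5, 0.5, 1.9]
opening: 0.0245
```

```bash
python3 -m pendant '[{"slide":[0,0,0],"roll":0,"jaw":0.2},{"slide":[0,0,0],"roll":0,"jaw":0.1},{"slide":[0,0,0],"roll":0,"jaw":0},{"slide":[0,0,0],"roll":0,"jaw":0},{"slide":[0,0,-20],"roll":0,"jaw":0},{"slide":[0,0,-45],"roll":0,"jaw":0},{"slide":[-30,-10,-70],"roll":0,"jaw":-0.3},{"slide":[-65,-25,-90],"roll":0,"jaw":-0.3},{"slide":[-100,-40,-110],"roll":0,"jaw":-0.3},{"slide":[-135,-55,-130],"roll":0,"jaw":-0.3},{"slide":[-165,-68,-140],"roll":0,"jaw":-0.3},{"slide":[-173,-70,-140],"roll":0,"jaw":-0.3},{"slide":[-173,-70,-140],"roll":0,"jaw":-0.3},{"slide":[-173,-70,-140],"roll":0,"jaw":-0.3}]'
python3 look.py w15
```

```text
t: 32.08
ee_pos: [0.5095, 0.0561, 0.2578]
tool_rot: [3.141, -0.001, 1.569]
wrist_force: [0.6, -0.3, -0.1]
opening: 0.0603
px [359. 229.] n 1024 circ [0.5583 0.0287] D 42.4 z 0.0396
px [242. 235.] n 1342 circ [0.4319 0.0221] D 48.9 z 0.0396
knob [399.5  20.5] 560 [0.5776 0.2252] D 24.7 z 0.1351
crop0 243 0 ee [0.50938868 0.05726853 0.25744842]
```

View pics/w15.png

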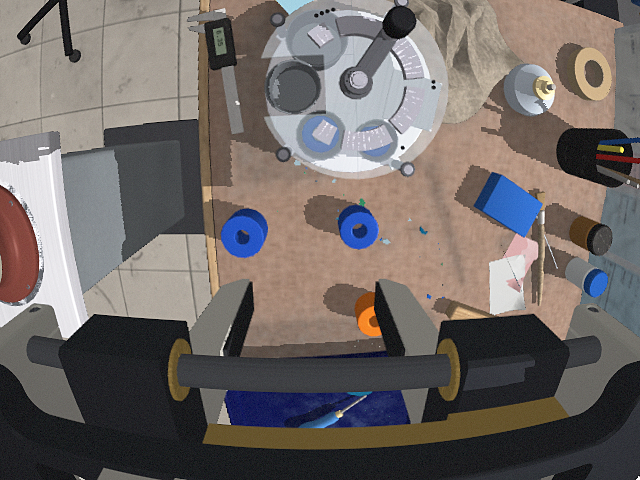

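```bash
python3 -m pendant '[{"slide":[-10,15,10],"roll":-1,"jaw":-0.2},{"slide":[-20,32,35],"roll":-2,"jaw":-0.2},{"slide":[-30,47.5,65],"roll":-3,"jaw":-0.2},{"slide":[-30,47.5,95],"roll":-4,"jaw":-0.2},{"slide":[-30,47.5,125],"roll":-5,"jaw":-0.2},{"slide":[-30,47.5,155],"roll":-5,"jaw":-0.2},{"slide":[-30,47.5,175],"roll":-5,"jaw":-0.2},{"slide":[-30,47.5,175],"roll":-5,"jaw":-0.2},{"slide":[-30,47.5,175],"roll":-5,"jaw":-0.2}]' 25
python3 look.py w16
```

```text
t: 32.88
ee_pos: [0.5562, 0.0279, 0.0814]
tool_rot: [-3.14, -0.003, 2.096]
wrist_force: [0.6, 0.7, 0.4]
opening: 0.0558
px [135. 174.] n 3944 circ [0.4324 0.0218] D 49.2 z 0.0396
px [318. 264.] n 3282 circ [0.5581 0.0286] D 42.8 z 0.0396
knob none
crop0 341 0 ee [0.55724873 0.0278158  0.08282928]
```

View pics/w16.png

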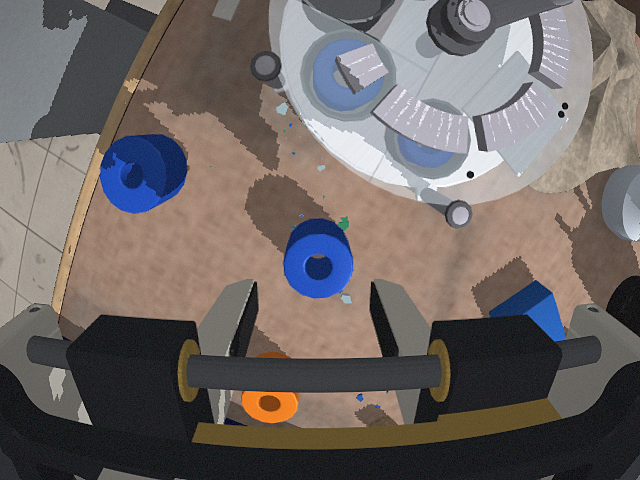

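```bash
python3 -m pendant '[{"slide":[-1,1.5,20],"roll":0,"jaw":-0.2},{"slide":[-1,1.5,38],"roll":0,"jaw":-0.2},{"slide":[-1,1.5,50],"roll":0,"jaw":-0.2},{"slide":[-1,1.5,53],"roll":0,"jaw":-0.2},{"slide":[-1,1.5,53],"roll":0,"jaw":-0.2},{"slide":[-1,1.5,53],"roll":0,"jaw":0},{"slide":[-1,1.5,53],"roll":0,"jaw":0.1},{"slide":[-1,1.5,53],"roll":0,"jaw":1},{"slide":[-1,1.5,53],"roll":0,"jaw":1},{"slide":[-1,1.5,53],"roll":0,"jaw":1},{"slide":[-1,1.5,53],"roll":0,"jaw":1}]' 25
```

```text
t: 33.85
ee_pos: [0.5594, 0.0258, 0.0308]
tool_rot: [3.139, 0.001, 2.093]
wrist_force: [-0.9, -0.5, 5.1]
opening: 0.0422
```

```bash
python3 -m pendant '[{"slide":[0,0,-15],"roll":0,"jaw":1},{"slide":[0,0,-45],"roll":0,"jaw":1},{"slide":[0,0,-80],"roll":0,"jaw":1},{"slide":[15,1,-105],"roll":0,"jaw":1},{"slide":[45,4,-105],"roll":0,"jaw":1},{"slide":[80,8,-105],"roll":0,"jaw":1},{"slide":[115,11,-105],"roll":0,"jaw":1},{"slide":[145,14,-105],"roll":0,"jaw":1},{"slide":[168,17,-105],"roll":0,"jaw":1},{"slide":[168,17,-95],"roll":0,"jaw":1},{"slide":[168,17,-80],"roll":0,"jaw":1},{"slide":[168,17,-65],"roll":0,"jaw":1},{"slide":[168,17,-59],"roll":0,"jaw":1},{"slide":[168,17,-59],"roll":0,"jaw":1},{"slide":[168,17,-59],"roll":0,"jaw":1}]'
python3 ov.py w17 43 .4893 .1778 .030
```

```text
t: 35.1
ee_pos: [0.4893, 0.1789, 0.0884]
tool_rot: [-3.141, -0.0, 2.092]
wrist_force: [1.0, -0.3, -0.9]
opening: 0.0423
[0.48967562 0.17930108 0.08895782]
```

View pics/w17.png

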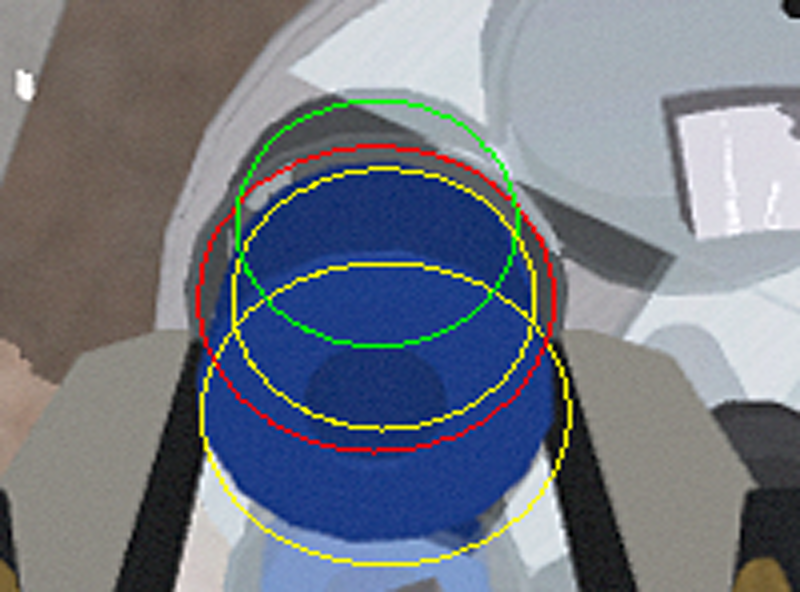

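```bash
python3 -m pendant '[{"slide":[0,0.5,4],"roll":0,"jaw":1},{"slide":[0,0.5,8],"roll":0,"jaw":1},{"slide":[0,0.5,8],"roll":0,"jaw":1},{"slide":[0,0.5,8],"roll":0,"jaw":1}]'
python3 -m pendant '[{"slide":[0,0,4],"roll":0,"jaw":1},{"slide":[0,0,8],"roll":0,"jaw":1},{"slide":[0,0,9],"roll":0,"jaw":1},{"slide":[0,0,9],"roll":0,"jaw":1}]'
```

```text
t: 35.48
ee_pos: [0.4896, 0.1795, 0.0806]
tool_rot: [-3.141, 0.0, 2.093]
wrist_force: [-0.1, -0.4, -1.3]
opening: 0.0421
t: 35.82
ee_pos: [0.4897, 0.1794, 0.0712]
tool_rot: [-3.141, 0.0, 2.093]
wrist_force: [1.4, -0.8, -0.8]
opening: 0.0424
```

```bash
python3 -m pendant '[{"slide":[0,0,0],"roll":0,"jaw":-0.1},{"slide":[0,0,0],"roll":0,"jaw":-0.1},{"slide":[0,0,0],"roll":0,"jaw":-0.1},{"slide":[0,0,0],"roll":0,"jaw":-0.1},{"slide":[0,0,0],"roll":0,"jaw":-0.1},{"slide":[0,0,-15],"roll":0,"jaw":-0.1},{"slide":[0,0,-45],"roll":0,"jaw":-0.3},{"slide":[0,0,-80],"roll":0,"jaw":-0.6},{"slide":[-40,0,-110],"roll":1,"jaw":-0.8},{"slide":[-80,0,-140],"roll":2,"jaw":-1},{"slide":[-100,10,-170],"roll":3,"jaw":-1},{"slide":[-100,20,-190],"roll":4,"jaw":-1},{"slide":[-100,20,-190],"roll":5,"jaw":-1},{"slide":[-100,20,-190],"roll":5,"jaw":-1},{"slide":[-100,20,-190],"roll":5,"jaw":-1}]'
python3 look.py w18; python3 inp.py w18
```

```text
t: 37.07
ee_pos: [0.5561, 0.1033, 0.2613]
tool_rot: [-3.14, 0.0, 1.573]
wrist_force: [-0.9, 0.9, 0.9]
opening: 0.0929
px [207. 268.] n 824 circ [0.4325 0.0229] D 48.7 z 0.0396
knob [343.2  74.5] 582 [0.579  0.2261] D 23.9 z 0.1353
crop0 194 31 ee [0.55563748 0.10334361 0.26070468]
top z [0.05849833 0.059278   0.05993385] n 1423
centre [0.48928886 0.1794183 ] D 42.23781201875445 z 0.058693030034435774
slope [-0.00787748  0.0037877 ]
```

View pics/w18c.png

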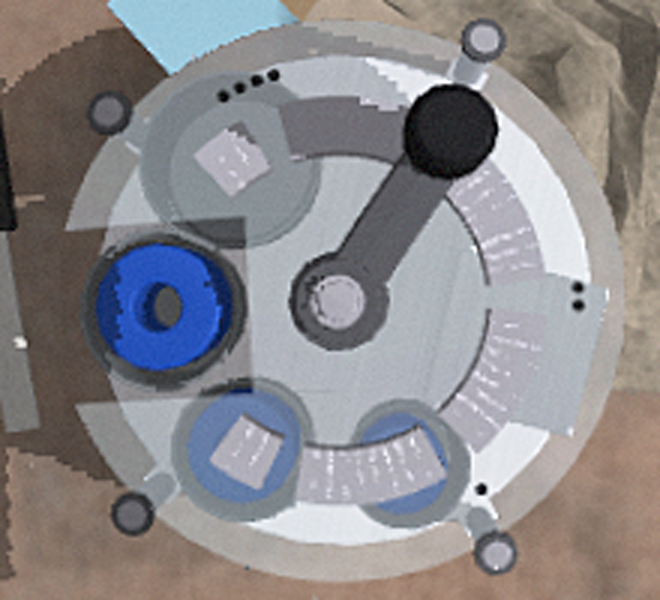

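```bash
python3 -m pendant '[{"slide":[30,6,0],"roll":0,"jaw":-0.5},{"slide":[65,13,10],"roll":0,"jaw":-0.2},{"slide":[98,20,30],"roll":0,"jaw":-0.1},{"slide":[123,24.5,60],"roll":0,"jaw":0},{"slide":[123,24.5,95],"roll":0,"jaw":0},{"slide":[123,24.5,125],"roll":0,"jaw":0.1},{"slide":[123,24.5,144],"roll":0,"jaw":0.1},{"slide":[123,24.5,144],"roll":0,"jaw":0.1},{"slide":[123,24.5,144],"roll":0,"jaw":0.3},{"slide":[123,24.5,144],"roll":0,"jaw":1},{"slide":[123,24.5,144],"roll":0,"jaw":1},{"slide":[123,24.5,144],"roll":0,"jaw":1},{"slide":[123,24.5,144],"roll":0,"jaw":1},{"slide":[123,24.5,144],"roll":0,"jaw":1},{"slide":[123,24.5,144],"roll":0,"jaw":1}]' 30
python3 -m pendant '[{"slide":[0,0,-5],"roll":0,"jaw":1},{"slide":[0,0,-10],"roll":0,"jaw":1},{"slide":[0,0,-14],"roll":0,"jaw":1},{"slide":[0,0,-14],"roll":0,"jaw":1},{"slide":[0,0,-14],"roll":0,"jaw":1},{"slide":[0,0,-14],"roll":0,"jaw":1}]'
```

```text
t: 38.37
ee_pos: [0.581, 0.2266, 0.1191]
tool_rot: [-3.141, -0.001, 1.57]
wrist_force: [-3.6, 0.3, 6.2]
opening: 0.024
t: 38.87
ee_pos: [0.5813, 0.2261, 0.1311]
tool_rot: [-3.141, -0.0, 1.57]
wrist_force: [-1.3, 2.6, -6.3]
opening: 0.0242
```

```bash
python3 -m pendant '[{"slide":[0,0,-1.5],"roll":0,"jaw":1},{"slide":[2.5,-4.4,-1.5],"roll":0,"jaw":1},{"slide":[4.7,-9.3,-1.5],"roll":0,"jaw":1},{"slide":[6.4,-14.4,-1.5],"roll":0,"jaw":1},{"slide":[7.7,-19.6,-1.5],"roll":0,"jaw":1},{"slide":[8.4,-24.9,-1.5],"roll":0,"jaw":1},{"slide":[8.6,-30.3,-1.5],"roll":0,"jaw":1},{"slide":[8.3,-35.7,-1.5],"roll":0,"jaw":1},{"slide":[7.5,-41,-1.5],"roll":0,"jaw":1},{"slide":[6.2,-46.2,-1.5],"roll":0,"jaw":1},{"slide":[4.2,-52,-1.5],"roll":0,"jaw":1},{"slide":[4.2,-52,-1.5],"roll":0,"jaw":1},{"slide":[4.2,-52,-1.5],"roll":0,"jaw":1},{"slide":[4.2,-52,-1.5],"roll":0,"jaw":1}]'; python3 -m pendant '[{"slide":[0,0,4],"roll":0,"jaw":1},{"slide":[0,0,8],"roll":0,"jaw":1},{"slide":[0,0,11],"roll":0,"jaw":1},{"slide":[0,0,11],"roll":0,"jaw":1},{"slide":[0,0,11],"roll":0,"jaw":1}]'
```

```text
t: 40.03
ee_pos: [0.5273, 0.2312, 0.1328]
tool_rot: [-3.137, -0.0, 1.57]
wrist_force: [-1.2, 4.5, -5.5]
opening: 0.0243
t: 40.45
ee_pos: [0.5273, 0.2312, 0.1218]
tool_rot: [-3.137, -0.0, 1.57]
wrist_force: [-2.3, 4.5, -5.3]
opening: 0.0243
```

```bash
python3 -m pendant '[{"slide":[0,0,2],"roll":0,"jaw":1},{"slide":[0,0,4],"roll":0,"jaw":1},{"slide":[0,0,4],"roll":0,"jaw":1},{"slide":[0,0,4],"roll":0,"jaw":1}]'
```

```text
t: 40.78
ee_pos: [0.528, 0.2315, 0.1191]
tool_rot: [-3.139, -0.001, 1.57]
wrist_force: [-2.3, 4.6, 1.9]
opening: 0.0246
```

```bash
python3 -m pendant '[{"slide":[0,0,0],"roll":0,"jaw":0.2},{"slide":[0,0,0],"roll":0,"jaw":0.1},{"slide":[0,0,0],"roll":0,"jaw":0},{"slide":[0,0,0],"roll":0,"jaw":0},{"slide":[0,0,-20],"roll":0,"jaw":0},{"slide":[0,0,-45],"roll":0,"jaw":0},{"slide":[-30,-10,-70],"roll":0,"jaw":-0.3},{"slide":[-65,-15,-90],"roll":0,"jaw":-0.3},{"slide":[-100,-20,-110],"roll":0,"jaw":-0.3},{"slide":[-135,-25,-130],"roll":0,"jaw":-0.3},{"slide":[-165,-28,-140],"roll":0,"jaw":-0.3},{"slide":[-175,-28,-140],"roll":0,"jaw":-0.3},{"slide":[-175,-28,-140],"roll":0,"jaw":-0.3},{"slide":[-175,-28,-140],"roll":0,"jaw":-0.3}]'
python3 look.py w19
```

```text
t: 41.95
ee_pos: [0.5011, 0.0555, 0.2578]
tool_rot: [-3.141, -0.0, 1.568]
wrist_force: [0.6, 0.1, 0.0]
opening: 0.0605
px [250. 235.] n 1333 circ [0.4316 0.0221] D 48.5 z 0.0396
knob [346.7  12.1] 680 [0.5269 0.2293] D 24.4 z 0.1353
crop0 252 0 ee [0.50092572 0.05685346 0.25760586]
```

View pics/w19.png

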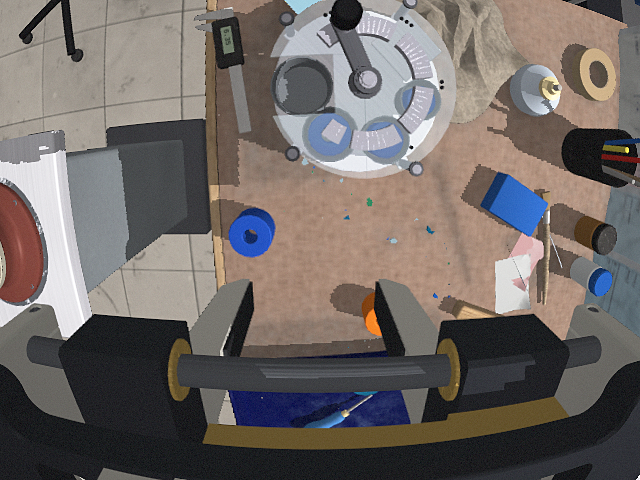

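```bash
python3 -m pendant '[{"slide":[-10,-20,0],"roll":1,"jaw":-0.35},{"slide":[-20,-42,10],"roll":2,"jaw":-0.35},{"slide":[-30,-60,30],"roll":3,"jaw":-0.35},{"slide":[-36,-69,60],"roll":4,"jaw":-0.35},{"slide":[-36,-69,95],"roll":5,"jaw":-0.35},{"slide":[-36,-69,130],"roll":5,"jaw":-0.35},{"slide":[-36,-69,160],"roll":5,"jaw":-0.35},{"slide":[-36,-69,175],"roll":5,"jaw":-0.35},{"slide":[-36,-69,175],"roll":5,"jaw":-0.35},{"slide":[-36,-69,175],"roll":5,"jaw":-0.35}]' 25
python3 look.py w20
```

```text
t: 42.83
ee_pos: [0.4318, 0.0216, 0.0824]
tool_rot: [-3.139, 0.0, 1.05]
wrist_force: [0.6, 0.3, -0.3]
opening: 0.0628
px [313. 262.] n 4343 circ [0.4317 0.0217] D 48.7 z 0.0397
knob none
crop0 244 0 ee [0.43265576 0.02123397 0.08328085]
```

View pics/w20.png

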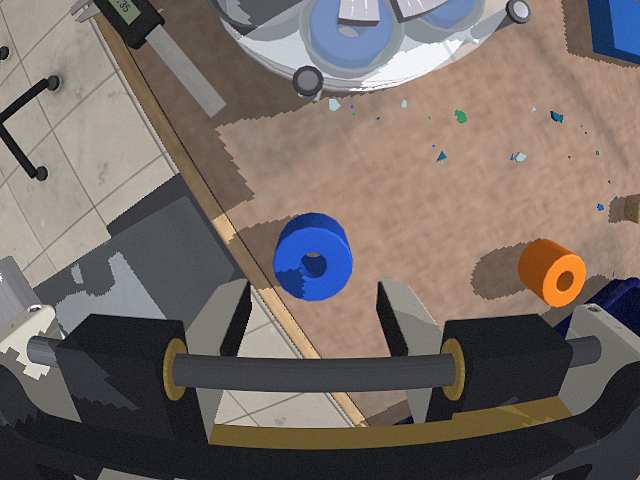

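```bash
python3 -m pendant '[{"slide":[-1.5,-0.5,20],"roll":0,"jaw":-0.35},{"slide":[-1.5,-0.5,38],"roll":0,"jaw":-0.35},{"slide":[-1.5,-0.5,50],"roll":0,"jaw":-0.35},{"slide":[-1.5,-0.5,54],"roll":0,"jaw":-0.35},{"slide":[-1.5,-0.5,54],"roll":0,"jaw":-0.3},{"slide":[-1.5,-0.5,54],"roll":0,"jaw":-0.1},{"slide":[-1.5,-0.5,54],"roll":0,"jaw":0},{"slide":[-1.5,-0.5,54],"roll":0,"jaw":1},{"slide":[-1.5,-0.5,54],"roll":0,"jaw":1},{"slide":[-1.5,-0.5,54],"roll":0,"jaw":1},{"slide":[-1.5,-0.5,54],"roll":0,"jaw":1}]' 25
```

```text
t: 43.8
ee_pos: [0.4317, 0.0187, 0.0302]
tool_rot: [3.14, -0.001, 1.046]
wrist_force: [-0.8, 0.2, 6.8]
opening: 0.048
```

```bash
python3 -m pendant '[{"slide":[0,0,-15],"roll":0,"jaw":1},{"slide":[0,0,-45],"roll":0,"jaw":1},{"slide":[0,0,-80],"roll":0,"jaw":1},{"slide":[15,-2,-105],"roll":0,"jaw":1},{"slide":[45,-8,-105],"roll":0,"jaw":1},{"slide":[80,-14,-105],"roll":0,"jaw":1},{"slide":[115,-20,-105],"roll":0,"jaw":1},{"slide":[145,-26,-105],"roll":0,"jaw":1},{"slide":[167,-30,-105],"roll":0,"jaw":1},{"slide":[167,-30,-95],"roll":0,"jaw":1},{"slide":[167,-30,-80],"roll":0,"jaw":1},{"slide":[167,-30,-65],"roll":0,"jaw":1},{"slide":[167,-30,-59],"roll":0,"jaw":1},{"slide":[167,-30,-59],"roll":0,"jaw":1},{"slide":[167,-30,-59],"roll":0,"jaw":1}]'
python3 ov.py w21 49 .4893 .1778 .030
```

```text
t: 45.05
ee_pos: [0.4887, 0.1774, 0.0882]
tool_rot: [-3.141, 0.001, 1.045]
wrist_force: [0.2, 0.8, -0.0]
opening: 0.0484
[0.48918916 0.17774532 0.08869075]
```

View pics/w21.png

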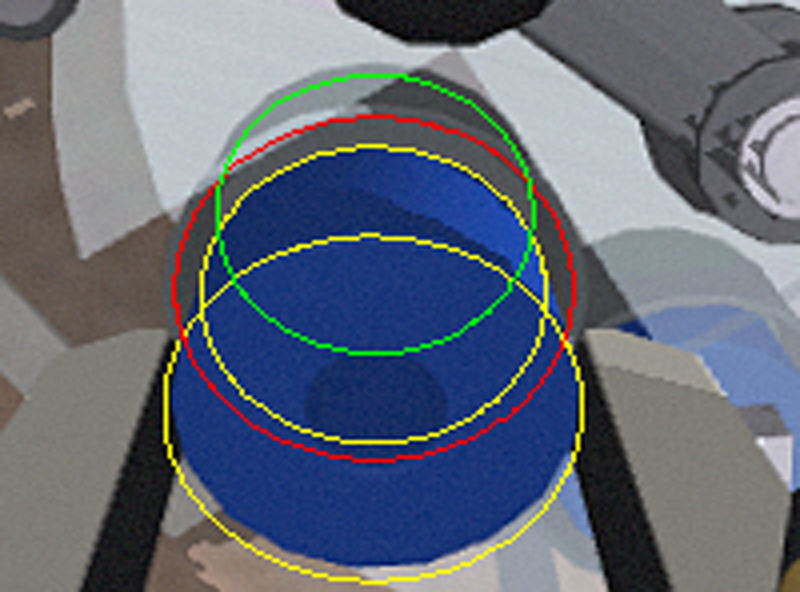

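```bash
python3 -m pendant '[{"slide":[0.3,0.6,4],"roll":0,"jaw":1},{"slide":[0.3,0.6,8],"roll":0,"jaw":1},{"slide":[0.3,0.6,8],"roll":0,"jaw":1},{"slide":[0.3,0.6,8],"roll":0,"jaw":1}]'
python3 ov.py w22 49 .4893 .1778 .030
python3 -m pendant '[{"slide":[0,0,4],"roll":0,"jaw":1},{"slide":[0,0,8],"roll":0,"jaw":1},{"slide":[0,0,9],"roll":0,"jaw":1},{"slide":[0,0,9],"roll":0,"jaw":1}]'
```

```text
t: 45.43
ee_pos: [0.4895, 0.1779, 0.0801]
tool_rot: [-3.141, 0.0, 1.046]
wrist_force: [-0.0, -0.3, -1.6]
opening: 0.0481
[0.48954035 0.17798492 0.08026512]
t: 45.82
ee_pos: [0.4893, 0.1779, 0.0707]
tool_rot: [-3.141, 0.0, 1.046]
wrist_force: [-0.3, 0.3, -1.3]
opening: 0.0487
```

```bash
python3 -m pendant '[{"slide":[0,0,0],"roll":0,"jaw":-0.22},{"slide":[0,0,0],"roll":0,"jaw":-0.22},{"slide":[0,0,0],"roll":0,"jaw":-0.22},{"slide":[0,0,0],"roll":0,"jaw":-0.22},{"slide":[0,0,0],"roll":0,"jaw":-0.22},{"slide":[0,0,-15],"roll":0,"jaw":-0.22},{"slide":[0,0,-45],"roll":0,"jaw":-0.22},{"slide":[0,0,-80],"roll":0,"jaw":-0.4},{"slide":[-10,20,-110],"roll":-1,"jaw":-0.8},{"slide":[-20,45,-140],"roll":-2,"jaw":-1},{"slide":[-30,70,-170],"roll":-3,"jaw":-1},{"slide":[-32,95,-190],"roll":-4,"jaw":-1},{"slide":[-32,95,-190],"roll":-5,"jaw":-1},{"slide":[-32,95,-190],"roll":-5,"jaw":-1},{"slide":[-32,95,-190],"roll":-5,"jaw":-1}]'
python3 look.py w23; python3 inp.py w23
```

```text
t: 47.07
ee_pos: [0.555, 0.1027, 0.2608]
tool_rot: [-3.14, -0.0, 1.567]
wrist_force: [0.9, 0.3, -0.2]
opening: 0.0927
knob [278.6  67.7] 720 [0.5284 0.2308] D 23.9 z 0.1355
crop0 195 31 ee [0.55444214 0.10320595 0.26040641]
top z [0.0586195  0.05939492 0.05998065] n 1832
centre [0.490834  0.1785144] D 48.54411841915902 z 0.058738722416509306
slope [-0.00544859  0.00109425]
```

View pics/w23c.png

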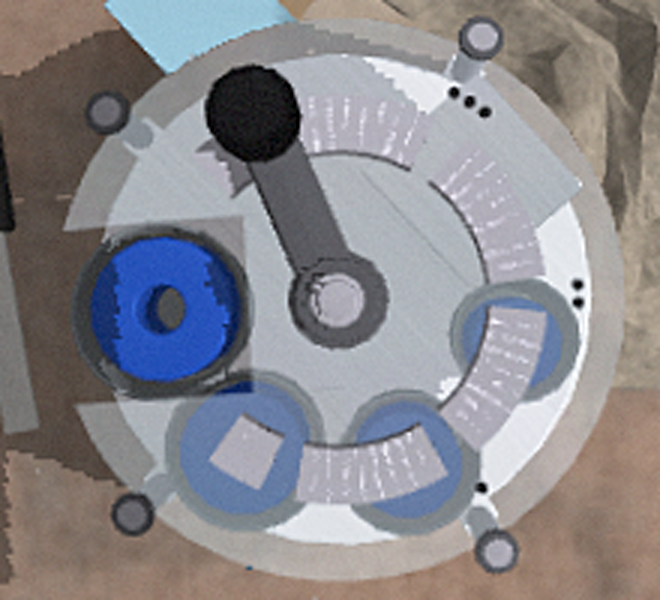

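Run:
```python
from h import *
q=np.array([(.5833,.138),(.6037,.1834),(.579,.2261),(.5284,.2308)])
c,r=circ(q);print(c,r,np.degrees(np.arctan2(*(q-c).T[::-1])))
# fix r=.056, known steps: fit c,yaw
from scipy.optimize import least_squares
f=lambda x:(np.c_[x[0]+.056*np.cos(x[2]+.96*np.arange(1,5)),x[1]+.056*np.sin(x[2]+.96*np.arange(1,5))]-q).ravel()
s=least_squares(f,[.548,.18,-1.9]).x;print(s,np.degrees(s[2]),abs(f(s)).max(),"slot0",s[0]+.056*np.cos(s[2]),s[1]+.056*np.sin(s[2]))
a=s[2]+.96*4;p=lambda t:56*np.array([np.cos(t),np.sin(t)])
for i,t in enumerate(np.linspace(a,s[2],35)):
    if i==17: print("--mid"); b=p(t);
    print(i,(p(t)-p(a)).round(1) if i<=17 else (p(t)-b).round(1))
```

```text
[0.54929658 0.18050581] 0.05444809561844003 [-51.34120284   3.04518776  56.9168107  112.56224894]
[ 0.54902327  0.18016894 -1.86981437] -107.13247204051699 0.0020368841901886314 slot0 0.5325266758227795 0.12665387643197717
0 [0. 0.]
1 [6.  2.1]
2 [12.1  3.6]
3 [18.4  4.3]
4 [24.7  4.3]
5 [31.   3.6]
6 [37.2  2.3]
7 [43.1  0.2]
8 [48.8 -2.6]
9 [54.2 -5.9]
10 [59.1 -9.9]
11 [ 63.6 -14.3]
12 [ 67.5 -19.3]
13 [ 70.9 -24.6]
14 [ 73.6 -30.4]
15 [ 75.7 -36.3]
16 [ 77.  -42.5]
--mid
17 [ 77.7 -48.8]
18 [-0.  -6.3]
19 [ -0.8 -12.6]
20 [ -2.2 -18.7]
21 [ -4.4 -24.7]
22 [ -7.2 -30.4]
23 [-10.6 -35.7]
24 [-14.6 -40.6]
25 [-19.1 -45. ]
26 [-24.1 -48.9]
27 [-29.5 -52.2]
28 [-35.2 -54.8]
29 [-41.2 -56.8]
30 [-47.4 -58.2]
31 [-53.7 -58.8]
32 [-60.  -58.7]
33 [-66.3 -57.8]
34 [-72.4 -56.3]
```

```bash
python3 -m pendant '[{"slide":[30,-6,0],"roll":0,"jaw":-0.5},{"slide":[65,-13,10],"roll":0,"jaw":-0.2},{"slide":[98,-20,30],"roll":0,"jaw":-0.1},{"slide":[127,-26.5,60],"roll":0,"jaw":0},{"slide":[127,-26.5,95],"roll":0,"jaw":0},{"slide":[127,-26.5,125],"roll":0,"jaw":0.1},{"slide":[127,-26.5,144],"roll":0,"jaw":0.1},{"slide":[127,-26.5,144],"roll":0,"jaw":0.1},{"slide":[127,-26.5,144],"roll":0,"jaw":0.3},{"slide":[127,-26.5,144],"roll":0,"jaw":1},{"slide":[127,-26.5,144],"roll":0,"jaw":1},{"slide":[127,-26.5,144],"roll":0,"jaw":1},{"slide":[127,-26.5,144],"roll":0,"jaw":1},{"slide":[127,-26.5,144],"roll":0,"jaw":1},{"slide":[127,-26.5,144],"roll":0,"jaw":1}]' 35
python3 -m pendant '[{"slide":[0,0,-5],"roll":0,"jaw":1},{"slide":[0,0,-10],"roll":0,"jaw":1},{"slide":[0,0,-14],"roll":0,"jaw":1},{"slide":[0,0,-15.5],"roll":0,"jaw":1},{"slide":[0,0,-15.5],"roll":0,"jaw":1},{"slide":[0,0,-15.5],"roll":0,"jaw":1}]'
```

```text
t: 48.37
ee_pos: [0.5294, 0.2307, 0.1186]
tool_rot: [3.14, -0.002, 1.57]
wrist_force: [-3.8, 1.8, 6.4]
opening: 0.0238
t: 48.87
ee_pos: [0.5294, 0.2304, 0.1324]
tool_rot: [3.141, -0.001, 1.57]
wrist_force: [0.2, 4.2, -6.6]
opening: 0.0243
```

```bash
python3 -m pendant '[{"slide":[2.1,6,0],"roll":0,"jaw":1},{"slide":[3.6,12.1,0],"roll":0,"jaw":1},{"slide":[4.3,18.4,0],"roll":0,"jaw":1},{"slide":[4.3,24.7,0],"roll":0,"jaw":1},{"slide":[3.6,31,0],"roll":0,"jaw":1},{"slide":[2.3,37.2,0],"roll":0,"jaw":1},{"slide":[0.2,43.1,0],"roll":0,"jaw":1},{"slide":[-2.6,48.8,0],"roll":0,"jaw":1},{"slide":[-5.9,54.2,0],"roll":0,"jaw":1},{"slide":[-9.9,59.1,0],"roll":0,"jaw":1},{"slide":[-14.3,63.6,0],"roll":0,"jaw":1},{"slide":[-19.3,67.5,0],"roll":0,"jaw":1},{"slide":[-24.6,70.9,0],"roll":0,"jaw":1},{"slide":[-30.4,73.6,0],"roll":0,"jaw":1},{"slide":[-36.3,75.7,0],"roll":0,"jaw":1},{"slide":[-42.5,77,0],"roll":0,"jaw":1},{"slide":[-48.8,77.7,0],"roll":0,"jaw":1}]'; python3 -m pendant '[{"slide":[-6.3,0,0],"roll":0,"jaw":1},{"slide":[-12.6,-0.8,0],"roll":0,"jaw":1},{"slide":[-18.7,-2.2,0],"roll":0,"jaw":1},{"slide":[-24.7,-4.4,0],"roll":0,"jaw":1},{"slide":[-30.4,-7.2,0],"roll":0,"jaw":1},{"slide":[-35.7,-10.6,0],"roll":0,"jaw":1},{"slide":[-40.6,-14.6,0],"roll":0,"jaw":1},{"slide":[-45,-19.1,0],"roll":0,"jaw":1},{"slide":[-48.9,-24.1,0],"roll":0,"jaw":1},{"slide":[-52.2,-29.5,0],"roll":0,"jaw":1},{"slide":[-54.8,-35.2,0],"roll":0,"jaw":1},{"slide":[-56.8,-41.2,0],"roll":0,"jaw":1},{"slide":[-58.2,-47.4,0],"roll":0,"jaw":1},{"slide":[-58.8,-53.7,0],"roll":0,"jaw":1},{"slide":[-58.7,-60,0],"roll":0,"jaw":1},{"slide":[-57.8,-66.3,0],"roll":0,"jaw":1},{"slide":[-56.3,-72.4,0],"roll":0,"jaw":1},{"slide":[-56.3,-73.5,0],"roll":0,"jaw":1},{"slide":[-56.3,-73.5,0],"roll":0,"jaw":1},{"slide":[-56.3,-73.5,0],"roll":0,"jaw":1}]'
```

```text
t: 50.28
ee_pos: [0.6056, 0.1808, 0.1323]
tool_rot: [-3.138, -0.0, 1.57]
wrist_force: [-4.9, 2.6, -7.1]
opening: 0.024
t: 51.95
ee_pos: [0.5327, 0.1247, 0.1325]
tool_rot: [-3.14, 0.0, 1.57]
wrist_force: [0.8, 3.2, -6.9]
opening: 0.0241
```

```bash
python3 -m pendant '[{"slide":[0,0,4],"roll":0,"jaw":1},{"slide":[0,0,8],"roll":0,"jaw":1},{"slide":[0,0,11],"roll":0,"jaw":1},{"slide":[0,0,11],"roll":0,"jaw":1},{"slide":[0,0,14],"roll":0,"jaw":1},{"slide":[0,0,14],"roll":0,"jaw":1},{"slide":[0,0,14],"roll":0,"jaw":1}]'
```

```text
t: 52.53
ee_pos: [0.5333, 0.1246, 0.1188]
tool_rot: [-3.141, 0.0, 1.569]
wrist_force: [-0.8, 3.1, -3.0]
opening: 0.0243
```

```bash
python3 -m pendant '[{"slide":[0,0,1],"roll":0,"jaw":0.2},{"slide":[0,0,1],"roll":0,"jaw":0.1},{"slide":[0,0,1],"roll":0,"jaw":0},{"slide":[0,0,1],"roll":0,"jaw":0},{"slide":[0,0,-20],"roll":0,"jaw":0},{"slide":[0,0,-45],"roll":0,"jaw":0},{"slide":[-10,10,-80],"roll":0,"jaw":-0.3},{"slide":[-20,20,-110],"roll":0,"jaw":-0.3},{"slide":[-22,22,-140],"roll":0,"jaw":-0.3},{"slide":[-22,22,-140],"roll":0,"jaw":-0.3},{"slide":[-22,22,-140],"roll":0,"jaw":-0.3}]'
python3 look.py w24
```

```text
t: 53.45
ee_pos: [0.5566, 0.1021, 0.2606]
tool_rot: [3.137, -0.0, 1.568]
wrist_force: [-0.1, 0.2, -0.8]
opening: 0.0602
knob [284.1 195.7] 686 [0.5337 0.1283] D 23.7 z 0.1355
crop0 192 30 ee [0.55531953 0.10197758 0.25889235]
```

View pics/w24c.png

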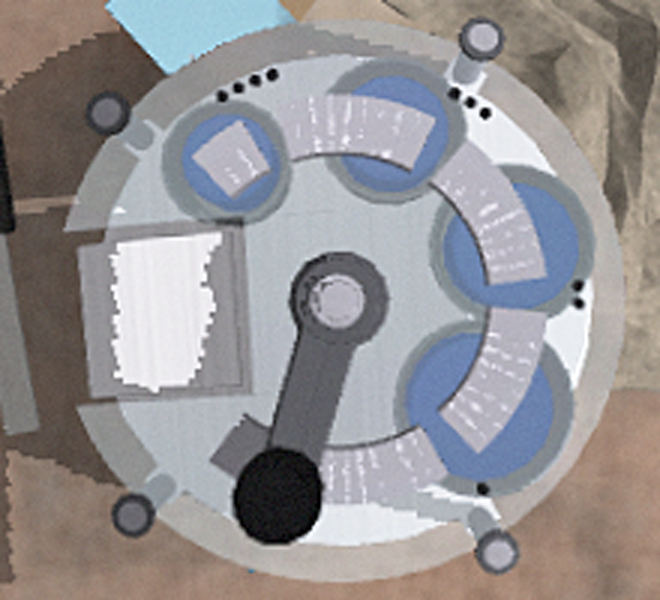

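```bash
python3 -c "
from plant import hand_in;print(hand_in())"
```

```text
the job is handed in; nothing more can be done
None
```

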